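Charge the barrel polisher from the scale's scoop pan

ROBOT

A 6-joint arm with a two-finger parallel gripper is mounted at the origin on the work surface. World frame = base frame: x ahead of the robot, y to its left, z up, the work surface at z = 0. Lengths are in m, angles in degrees, forces in N, time in s.
With the tool pointing down it reaches from about 0.25 to 0.725 m from the base axis. Payload 9.7 kg.
Tool frame: the origin (TCP) lies on the centre line of the jaws, within the pads' length; the fingertips stand 19 mm ahead of it and the grasp point (between the pads) is the TCP; z points along the fingers, y is the direction in which the jaws open and shut (so a half turn about z gives the same grasp; the last joint's range is limited). The gripper opens to 85 mm and grips with 20 to 120 N. Pads are 22 mm wide; open, the fingers measure 114 mm over their backs; the gripper's body (76 mm by 85 mm) begins 54 mm behind the grasp point. The pads swing forward as they close: fully open they stand 13 mm farther back than shut.
Start: joints at [-65.776, 4.979, 10.078, 95.1, 0, 90], TCP at [0.226, -0.502, 0.25] pointing down, gripper open.
Joint ranges: [-179.16, 179.16], [-48.56, 103.87], [-65.8, 70.77], [-126.05, 130.52], [-82.76, 87.17], [-180, 180]. Speed limits (degrees/s): [127.2, 127.2, 147.25, 180, 180, 180].

INTERFACE

Orientations are given as [roll, pitch, yaw] about the fixed x, y, z axes, in that order (R = Rz(yaw) Ry(pitch) Rx(roll)).
In Python, from workcell import bot gives the robot as it stands.
- The arm moves only by the tool servo_tool, never from a script. Its argument "motion" is a list that holds one entry, the list of rows, each a list of 6 numbers: the shift along the tool's x, y, z in mm, then the turn, a rotation vector about the tool's x, y, z in rad. A call has 1 to 5 rows; each row shifts and turns the commanded pose from where the row before left it, along the tool's axes as they then stand; what a row does not reach is not made up. A row lasts 1/10 s, in which the tool goes at most 50 mm and 8.59 degrees, less where a joint would pass 70% of its speed; a pose out of reach is approached as far as the arm can. A call is refused whole if a number of a shift passes 50 or a number of a turn 0.15, either way. A call with a gripper value outside its range is refused whole. "gripper" is the finger opening in mm, from 0 to 85.4, set as the call begins (left out, the last holds). The fingers move at their own pace and stop on an object; "newtons" is the grip in N (left out, the last holds). Time passes only in rows, so rows that do not move let the fingers close. It gives the time, the measured TCP pose, the force and the opening at its end, in the units of the state.
- bot.get_obs(): the state, without advancing time (a new reading comes with each control period).
- bot.camera(name): name is "scene" or "top"; returns a dict with "color" (384x512x3 uint8, red, green, blue), "fx", "fy", "cx", "cy" (pixels), "R" (3x3) and "t" (3): a world point X has camera coordinates R X + t. Camera axes: x right, y down, z forward; pixel columns grow to the right and rows downward; lengths in m; the calibration is good to about 2 mm. A picture is of the moment at which its call begins. There is no depth.
- bot.job_done(): hands the job in, once; it reports no verdict.
Trained networks look in a picture, given as the dict that the camera call returned (one of the last four; its "shot" number tells which), for a name from the list of things; names that differ only in an ending like _2 or _b are one class to them, and where a whole thing is asked for, a point or a joint stands for the part that bears it (a point fixed in the world has none). Each returns a list of dicts, best first, with "confidence" (0 to 1); they miss things now and then, are a little off and sometimes report something else, mostly with a low value. They report only what shows in the picture. A call takes as long as a camera call. They do not tell look-alikes from the thing itself.
- bot.look_for(picture, label): "rect" ([left, top, width, height] in pixels, round what is visible of it).
The state is a dict: "time": time; "q": joint angles; "qd": joint speeds; "joint_efforts": joint torques, N m; "ee_pos": TCP position; "tcp_rot": TCP orientation; "wrist_force": force on the tool from outside, world axes, zero at the start; "torque": the same for the moment, N m; "opening": finger opening in m.
Only numpy, scipy, OpenCV 4.12 (cv2) and the standard library are available. Lean on these libraries where they do the work, as an engineer would, in place of code of your own. Each camera call takes 0.05 s, during which the arm holds its last target.

TASK

The batch of brass bosses has been weighed: lift the scoop pan off the scale by its bow handle, tip all four bosses over the pan's open lip into the barrel of the polisher, letting them slide in close at the mouth and not fall from a height, then set the empty pan gently back on the scale, seated flat and square in its cradle with the lip pointing the way it did before, and let go. Leave the hammer, the pitch bowl and the jar where they are.

Things in the scene. Friction and masses are not known exactly. Their poses are not given: they have to be found in the camera images.
- scale: Grey bench scale, fixed, 215 x 185 mm, black console on its -y side. Origin: centre of its underside, on the bench; +x is the way the seated pan's lip points. A flat steel platter on top, 75 mm above the bench, is ringed by eight low lips, two at each corner, 10 mm high, leaning outwards 25 degrees as a lead-in: the pan's rectangular cradle.
- cradle (a point): Centre of the platter's top, 75 mm above the bench: the pan's origin lies here when the pan is seated. Axes as the scale's. The cradle leaves about 4 mm of play all round the pan at the platter, 9 mm at the top of its lips.
- pan: Loose sheet-steel scoop pan, 190 mm long (x), 142 wide (y), 3 mm sheet, 0.38 kg. Origin: centre of its underside; +x to its open front lip, z up. Back and sides 50 mm high, the sides falling to 18 mm at the lip; no front wall: carry it level. The smooth floor (friction about 0.4) lets the bosses slide when tipped lip-down 18 to 26 degrees; 45 degrees empties it.
- pan_grip (a point): Centre of the wooden bar of the pan's fixed bow handle, (-20, 0, 90) mm in the pan's frame, axes as the pan's. The bar lies along y: 18 mm thick (x), 20 mm high (z), 120 mm long, held by flat steel straps on the outside of the pan's sides. 77 mm free between the bar and the pan's floor.
- pan_lip (a point): Middle of the front lip's lower edge, (95, 0, 0) mm in the pan's frame, axes as the pan's. The open front is 136 mm wide inside.
- polisher: Barrel polisher, fixed: green base plate 360 x 200 mm, the leaning barrel over its -x half, behind it (+x) a gear housing with a motor on top, 172 mm high. Origin: on the bench, 45 mm on the -x side of the plate's middle; z up. The barrel's mouth leans to -x, the side from which it is charged.
- barrel: The polisher's open octagonal barrel, steel lined with dark rubber, fixed and not turning: 230 mm across the flats inside, walls 6 mm, 150 mm deep outside, floor 6 mm. Origin: centre of its floor's outer face, 110 mm above the bench; z along its axis out of the mouth, leaning 45 degrees to the polisher's -x; y level; -x points down to the mouth's lower side.
- mouth (a point): Centre of the open mouth, on the barrel's axis, 216 mm above the bench; axes as the barrel's. The highest edge of the mouth is 302 mm above the bench.
- low_lip (a point): Middle of the mouth's lowest edge (inner side), 135 mm above the bench, at (-115, 0, 150) mm in the barrel's frame, axes as the barrel's. This edge is level, 95 mm long, on the side towards the scale.
- boss0: Loose cast-brass boss, hollow-backed, a 60 mm round with a 7 mm thick flange and a dome 24 mm high in all, about 0.06 to 0.13 kg, lying dome up in the pan at the back right (seen looking along the pan's +x). Origin: centre of its flat underside; z out of the dome.
- boss1: Loose cast-brass boss, hollow-backed, a 60 mm round with a 7 mm thick flange and a dome 24 mm high in all, about 0.06 to 0.13 kg, lying dome up in the pan at the back left (seen looking along the pan's +x). Origin: centre of its flat underside; z out of the dome.
- boss2: Loose cast-brass boss, hollow-backed, a 60 mm round with a 7 mm thick flange and a dome 24 mm high in all, about 0.06 to 0.13 kg, lying dome up in the pan at the front right (seen looking along the pan's +x). Origin: centre of its flat underside; z out of the dome.
- boss3: Loose cast-brass boss, hollow-backed, a 60 mm round with a 7 mm thick flange and a dome 24 mm high in all, about 0.06 to 0.13 kg, lying dome up in the pan at the front left (seen looking along the pan's +x). Origin: centre of its flat underside; z out of the dome.
- hammer: Bystander: chasing hammer, 270 mm long, lying on the bench beside the scale. Origin: middle of its length, on the bench; x along the handle towards the head.
- pitch_bowl: Bystander: heavy iron pitch bowl, 148 mm across and 80 mm high, with a brass plate set in black pitch. Origin: centre of its underside.
- jar: Bystander: amber glass jar with a steel cap, 72 mm across and about 100 mm high. Origin: centre of its underside.
Mind the look-alikes: they are no part of the job. Leave any blue or turquoise look-alike of the boss1 alone.

How it is judged:
By the outcome, as a careful person would: the job done as asked, in the order asked, and still so for the second after the job is handed in, with the robot touching nothing.
It also fails if it takes over 70 s, if anything falls off the work surface, if the arm or the gripper's body presses on something with over 40 N, if the wrist force passes 120 N, or if a joint passes its speed limit or range.

## Working session

There is one attempt and no reset: what is moved stays moved. The work goes in short steps, Python scripts to look and compute and a tool call to move; the robot and the scene stay as the last step left them, time stands still between calls to the robot, and variables do not carry over. Pictures are saved under pics/ and viewed, and the job is handed in when it is done.

Besides the shell and the picture viewer there is one more tool, called after ">>>" as name(argument=value, ...), one argument or row to a line, values as JSON. servo_tool: Moves the arm, as the interface text tells. Its arguments: {"type":"object","properties":{"motion":{"type":"array","items":{"type":"array","items":{"type":"array","items":{"type":"number"}}}},"gripper":{"type":"number"},"newtons":{"type":"number"}},"required":["motion"]}

```bash
ls; mkdir -p pics; python3 - <<'E'
from workcell import bot
import cv2
print(bot.get_obs())
for n in ["scene","top"]:
    p=bot.camera(n); cv2.imwrite(f"pics/{n}0.png",p["color"][:,:,::-1])
    print(n,p["fx"],p["fy"],p["cx"],p["cy"],p["R"],p["t"])
    for l in ["scale","pan","pan_grip","polisher","barrel","boss0","hammer","pitch_bowl","jar"]:
        print(l,[(d["rect"],round(d["confidence"],2)) for d in bot.look_for(p,l)][:6])
E
```

```text
pics
{'time': 0.0, 'q': array([-6.57756711e+01,  5.01111263e+00,  1.00355511e+01,  9.50966847e+01,
       -4.13943587e-04,  9.00012660e+01]), 'qd': array([ 0.04035137,  0.05501174, -0.01586297, -0.08513132, -0.00173137,
        0.09803279]), 'joint_efforts': array([-3.56983865e-04, -5.20391607e+01,  4.64799535e+01,  1.63403997e-02,
       -5.25690621e-05,  3.01977127e-05]), 'ee_pos': array([ 0.22559619, -0.50140943,  0.24959273]), 'tcp_rot': array([-1.79927754e+02,  4.15539634e-04,  2.42230634e+01]), 'wrist_force': array([-0.15206735, -0.31025499,  0.50945752]), 'torque': array([ 0.01091434, -0.01434074,  0.02259064]), 'opening': 0.08516405646575732}
scene 396.1367539908679 396.1367539908679 254.05634835069822 193.2705738477138 [[-0.56679378  0.82385698  0.00211653]
 [ 0.67805094  0.46793891 -0.56681576]
 [-0.46796552 -0.31983253 -0.82384187]] [ 0.22074593 -0.3434691   1.33753447]
scale [([249.1, 184.9, 111.0, 105.6], 0.82)]
pan [([255.1, 185.4, 106.5, 86.3], 0.63)]
pan_grip [([262.2, 186.7, 100.1, 84.8], 0.76)]
polisher [([94.7, 70.9, 121.8, 138.9], 0.83)]
barrel [([100.5, 70.4, 117
[... 706 characters left out ...]
6, 74.4], 0.7), ([131.6, 158.2, 29.8, 90.2], 0.51), ([312.8, 139.7, 131.0, 101.0], 0.36)]
pan [([171.6, 176.1, 67.9, 56.4], 0.86)]
pan_grip [([172.0, 176.4, 74.4, 51.6], 0.76), ([173.8, 120.4, 31.5, 26.4], 0.41)]
polisher [([312.6, 138.9, 135.2, 102.0], 0.79)]
barrel [([309.0, 136.8, 113.7, 104.7], 0.76)]
boss0 [([163.4, 245.6, 18.9, 16.3], 0.85), ([178.9, 206.7, 16.1, 17.7], 0.76), ([179.4, 180.2, 15.4, 23.7], 0.75), ([220.8, 142.8, 19.7, 15.1], 0.66), ([203.1, 184.2, 19.8, 13.8], 0.54), ([203.3, 207.3, 23.9, 15.1], 0.53)]
hammer [([132.9, 157.8, 28.7, 92.0], 0.83), ([310.4, 138.5, 114.1, 102.6], 0.56)]
pitch_bowl [([263.6, 103.9, 51.6, 43.4], 0.73)]
jar [([172.9, 116.6, 30.2, 29.1], 0.82)]
```

```bash
python3 - <<'E'
import cv2
a=cv2.imread("pics/scene0.png");cv2.imwrite("pics/s0.png",cv2.resize(a,(768,576),interpolation=2))
a=cv2.imread("pics/top0.png");cv2.imwrite("pics/t0.png",cv2.resize(a,(768,576),interpolation=2))
cv2.imwrite("pics/t0c.png",cv2.resize(a[140:270,120:270],None,fx=5,fy=4.6,interpolation=2)[:600])
a=cv2.imread("pics/scene0.png");cv2.imwrite("pics/s0c.png",cv2.resize(a[170:300,230:390],None,fx=4.6,fy=4.6,interpolation=2)[:600])
E
```

```text
(no output)
```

View pics/s0.png

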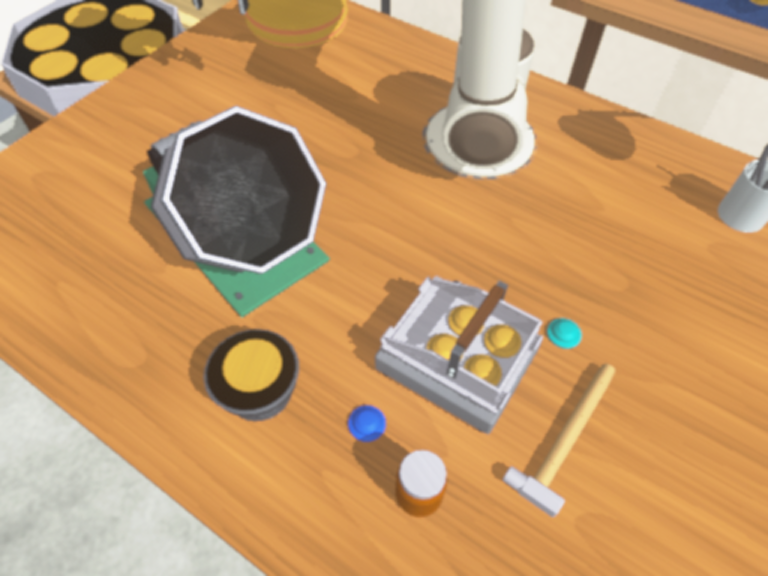

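View pics/t0.png

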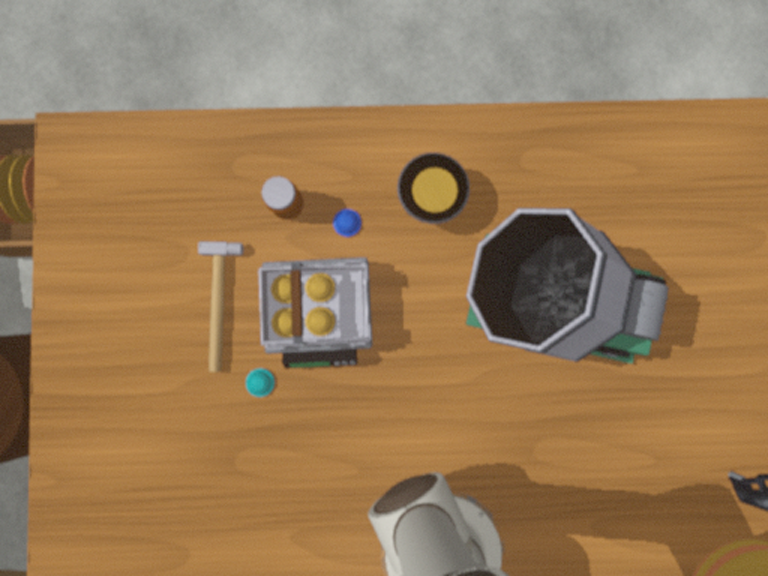

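View pics/t0c.png

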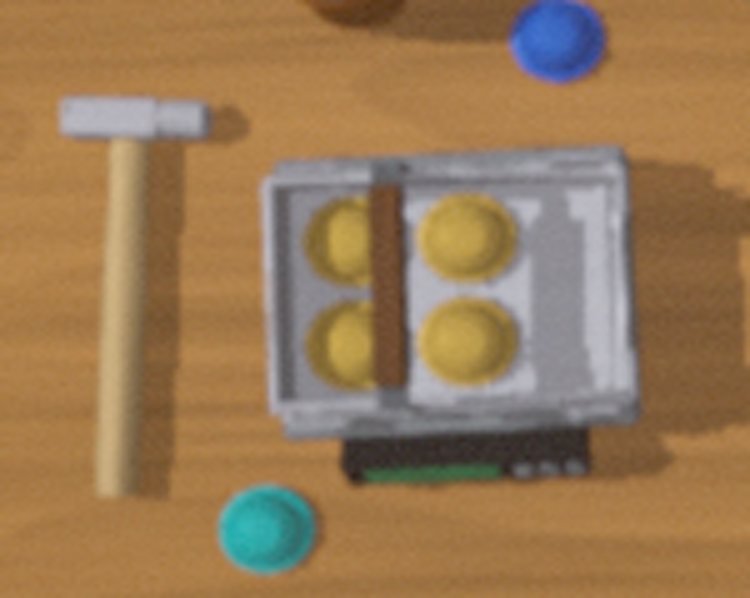

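View pics/s0c.png

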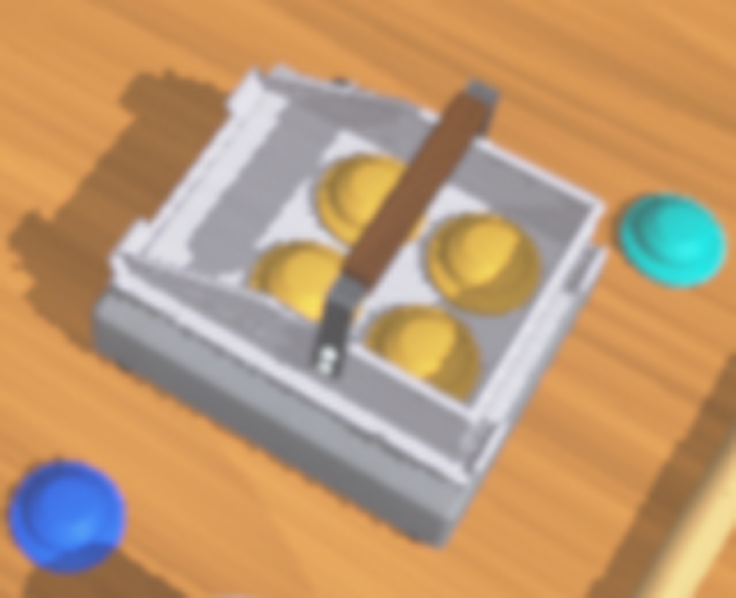

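```bash
python3 - <<'E'
import cv2
a=cv2.imread("pics/top0.png");cv2.imwrite("pics/tb.png",cv2.resize(a[130:250,300:450],None,fx=5,fy=5,interpolation=2))
a=cv2.imread("pics/scene0.png");cv2.imwrite("pics/sb.png",cv2.resize(a[65:215,90:225],None,fx=4,fy=4,interpolation=2))
E
```

```text
(no output)
```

View pics/tb.png

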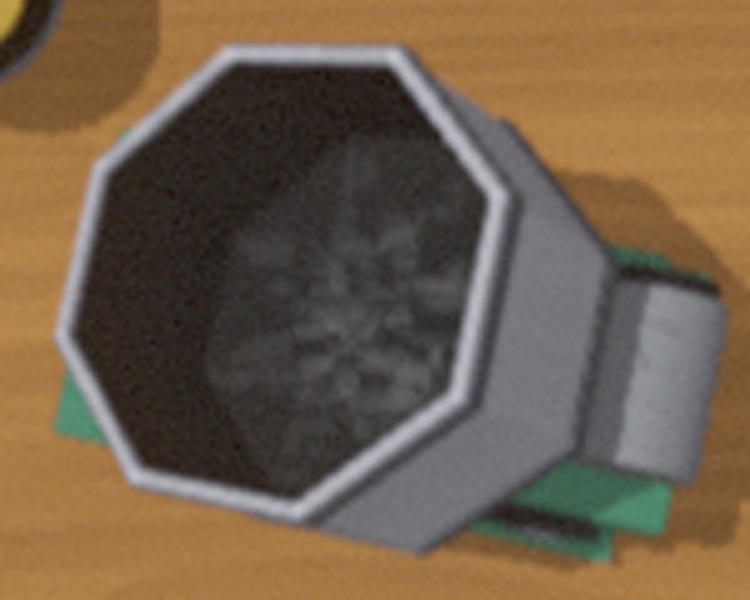

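View pics/sb.png

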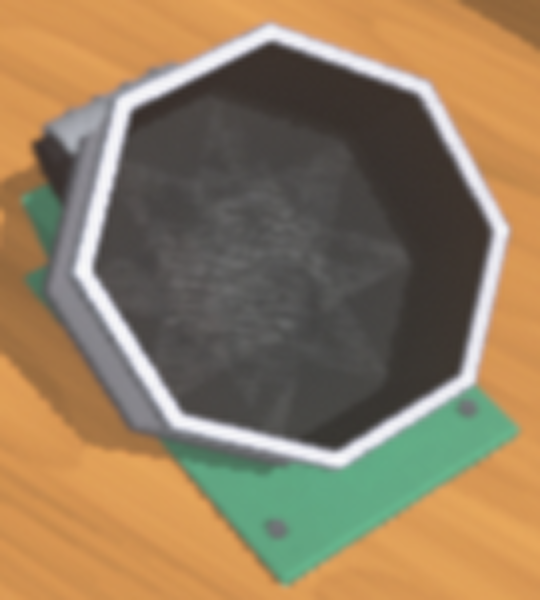

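```bash
cat > h.py <<'E'
import numpy as np, cv2
from scipy.optimize import least_squares
from scipy.spatial.transform import Rotation as Ro
def rz(a): return Ro.from_euler('z',a,degrees=True).as_matrix()
def proj(c,X):
    X=np.atleast_2d(X)@c["R"].T+c["t"]
    return np.c_[c["fx"]*X[:,0]/X[:,2]+c["cx"],c["fy"]*X[:,1]/X[:,2]+c["cy"]]
def pan2w(p,P,z=.075): return np.asarray(P)@rz(p[2]).T+np.array([p[0],p[1],z])
s=np.sqrt(.5)
RB=np.array([[s,0,-s],[0,1,0],[s,0,s]]) # barrel axes in polisher frame (cols x,y,z); z leans -x; -x points down
def bar2w(p,P):
    return (np.asarray(P)@RB.T+np.array([p[3],0,.110]))@rz(p[2]).T+np.array([p[0],p[1],0])
E
cat > fit.py <<'E'
from h import *
from workcell import bot
cs={n:bot.camera(n) for n in ["scene","top"]}
t=lambda L:np.array(L)/[5,4.6]+[120,140]
sc=lambda L:np.array(L)/4.6+[230,170]
F=np.array([[-20,60,100],[-20,-60,100],[-95,71,50],[-95,-71,50]])/1000
ot=t([[387,185],[391,387],[267,178],[275,405]]); os_=sc([[345,285],[480,95],[470,415],[603,207]])
def f(p):
    X=pan2w(p,F); return np.r_[(proj(cs["top"],X)-ot).ravel(),(proj(cs["scene"],X)-os_).ravel()]
r=least_squares(f,[.45,.2,-90],x_scale=[.01,.01,1]);print("pan",r.x.round(4));print(r.fun.reshape(-1,2).round(1).tolist())
ot=np.array([[228,47],[403,47],[518,195],[470,402],[300,520],[132,487],[58,335],[97,163]])/5+[300,130]
os_=np.array([[178,425],[78,270],[120,97],[270,25],[430,85],[507,230],[470,383],[338,465]])/4+[90,65]
a=np.radians([112.5,67.5,22.5,-22.5,-67.5,-112.5,-157.5,157.5]);rr=.121/np.cos(np.pi/8)
O=np.c_[rr*np.cos(a),rr*np.sin(a),0*a+.15]
def g(p):
    X=bar2w([p[0],p[1],p[2],0],O); return np.r_[(proj(cs["top"],X)-ot).ravel(),(proj(cs["scene"],X)-os_).ravel()]
q=least_squares(g,[.45,-.2,-90],x_scale=[.01,.01,1]);print("barrel",q.x.round(4));print(q.fun.reshape(-1,2).round(1).tolist())
b=[*q.x,0]
for n,P in dict(mouth=[0,0,.15],low=[-.115,0,.15],high=[.115,0,.15],lowL=[-.115,.0476,.15],lowR=[-.115,-.0476,.15]).items(): print(n,bar2w(b,P).round(4))
print("grip",pan2w(r.x,[-.02,0,.09]))
for n,c in cs.items():
    im=c["color"][:,:,::-1].copy(); im=cv2.resize(im,None,fx=3,fy=3,interpolation=2)
    P=np.array([[95,71,0],[95,71,18],[-95,71,50],[-95,-71,50],[95,-71,18],[95,-71,0]])/1000
    for X in (pan2w(r.x,P),bar2w(b,O),pan2w(r.x,F[:2])): cv2.polylines(im,[np.int32((proj(c,X)+.5)*3)],True,(0,0,255),1)
    im=im[380:850,650:1150] if n=="scene" else im[400:780,480:1280]
    cv2.imwrite(f"pics/ov_{n}.png",im)
E
python3 fit.py
```

```text
pan [  0.5202   0.2449 -89.5528]
[[-0.8, -1.4], [-0.6, -0.7], [-0.4, -1.0], [-1.1, -0.1], [1.6, -3.3], [-1.3, -0.5], [-0.3, 0.8], [-0.5, -0.8]]
barrel [   0.5234   -0.2476 -105.0277]
[[0.2, -0.1], [-0.7, 0.4], [-2.2, -0.2], [-1.3, -0.4], [-0.5, -0.5], [-0.1, -1.3], [-0.4, 0.1], [-0.4, 0.3], [-1.3, -1.0], [-0.5, -0.7], [-0.4, -0.2], [-0.2, -0.8], [-0.7, -1.1], [-0.3, -1.0], [0.2, -1.1], [0.0, -0.9]]
mouth [ 0.5509 -0.1451  0.2161]
low [ 0.572  -0.0666  0.1347]
high [ 0.5298 -0.2237  0.2974]
lowL [ 0.618  -0.0789  0.1347]
lowR [ 0.526  -0.0542  0.1347]
grip [0.52000461 0.2648703  0.165     ]
```

View overlays.

View pics/ov_scene.png

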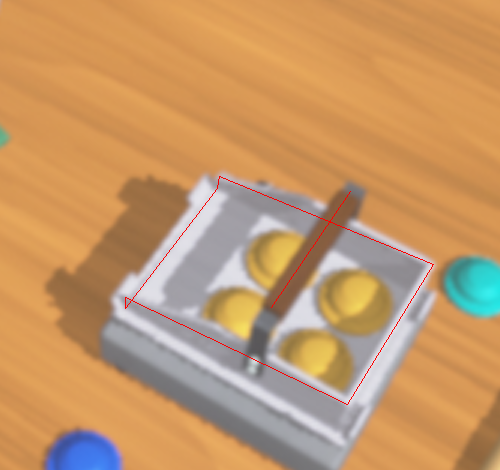

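View pics/ov_top.png

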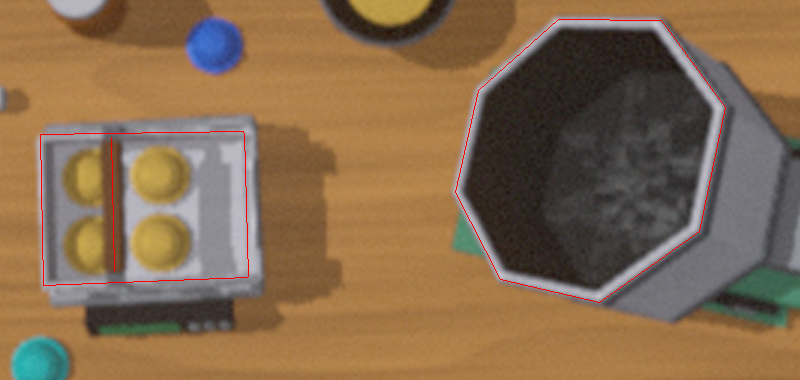

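```bash
cat > ov.py <<'E'
from h import *
import sys
from workcell import bot
def draw(p,tag,z=.075,s=6):
    for n,(x0,y0,x1,y1) in dict(scene=(240,175,370,275),top=(160,165,260,255)).items():
        c=bot.camera(n); im=cv2.resize(c["color"][:,:,::-1][y0:y1,x0:x1],None,fx=s,fy=s,interpolation=2)
        def L(P,col,cl=True):
            uv=proj(c,pan2w(p,np.array(P)/1000,z)); uv=(uv-[x0,y0]+.5)*s-.5
            cv2.polylines(im,[np.int32(np.round(uv*8))],cl,col,1,cv2.LINE_AA,3)
        L([[95,71,0],[95,71,18],[-95,71,50],[-95,-71,50],[95,-71,18],[95,-71,0]],(0,0,255))
        L([[-92,68,3],[-92,-68,3],[95,-68,3],[95,68,3]],(255,0,255))
        L([[-11,60,100],[-11,-60,100],[-29,-60,100],[-29,60,100]],(0,255,0))
        L([[-11,60,80],[-11,-60,80]],(0,255,0))
        cv2.imwrite(f"pics/{tag}_{n}.png",im)
if __name__=="__main__": draw([float(v) for v in sys.argv[1:4]],sys.argv[4])
E
python3 ov.py .5202 .2449 -89.55 o1
```

```text
(no output)
```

View pics/o1_scene.png

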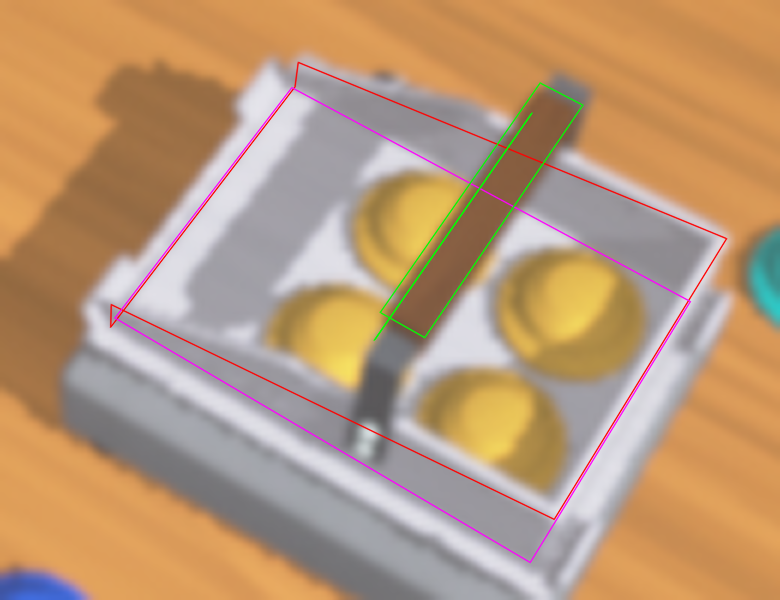

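View pics/o1_top.png

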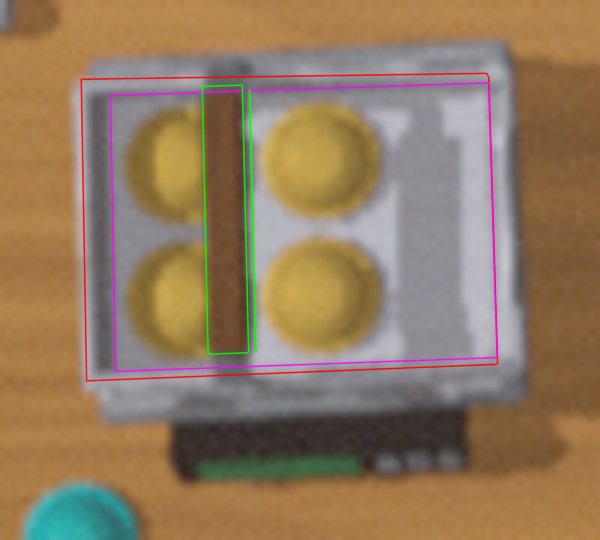

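```bash
cat > mv.py <<'E'
from h import *
from workcell import bot
def cur():
    o=bot.get_obs(); return o["ee_pos"]*1000, Ro.from_euler('xyz',o["tcp_rot"],degrees=True), o
def down(yaw): return Ro.from_euler('xyz',[180,0,yaw],degrees=True)
def pose(yaw,tilt): return down(yaw)*Ro.from_euler('x',tilt,degrees=True)
def rows(p0,R0,p1,R1,n,ramp=True,dr=3):
    """rows from pose to pose, straight line in n rows"""
    k=np.arange(n+1)/n
    s=k*k*(3-2*k) if ramp else k
    rv=(R0.inv()*R1).as_rotvec(); P=np.array(p0,float);R=R0;out=[]
    for i in range(n):
        Pt=p0+s[i+1]*(np.array(p1)-p0); Rt=R0*Ro.from_rotvec(rv*s[i+1])
        sh=np.round(R.inv().apply(Pt-P),1); tw=np.round((R.inv()*Rt).as_rotvec(),dr)
        out.append([*sh.tolist(),*tw.tolist()]); P=P+R.apply(sh); R=R*Ro.from_rotvec(tw)
    for i in range(0,n,5): print(str([out[i:i+5]]).replace("0.0,","0,").replace(" ",""))
    print("end",P.round(1),R.as_euler('xyz',degrees=True).round(2)); return P,R
def st():
    p,R,o=cur(); print("t",round(o["time"],2),"p",p.round(1),"rot",o["tcp_rot"].round(2),"F",o["wrist_force"].round(1),"op",round(o["opening"]*1000,1),"q",o["q"].round(0))
E
python3 - <<'E'
from mv import *
p0=np.array([226,-502,250.]);R0=down(24.224)
p,R=rows(p0,R0,[226,-502,360],R0,5)
p,R=rows(p,R,[520,265,340],down(.45),25)
E
```

```text
[[[0,0,-11.4,0,0,0.0],[0,0,-27.3,0,0,0.0],[0,0,-32.6,0,0,0.0],[0,0,-27.3,0,0,0.0],[0,0,-11.4,0,0,0.0]]]
end [ 226. -502.  360.] [180.     0.    24.22]
[[[2.7,-2.7,0.1,0,-0,0.002],[7.9,-7.8,0.3,-0,-0,0.006],[12.4,-12.6,0.4,-0,-0,0.008],[16.6,-17.0,0.6,-0,-0,0.012],[20,-21.1,0.7,-0,-0,0.015]]]
[[[23.0,-24.8,0.8,-0,-0,0.017],[25.2,-28.3,0.9,-0,-0,0.019],[27.0,-31.3,1.0,-0,-0,0.021],[28.1,-34.2,1.1,-0,-0,0.023],[28.7,-36.5,1.1,-0,-0,0.023]]]
[[[28.7,-38.4,1.2,-0,-0,0.024],[28.4,-39.9,1.2,-0,-0,0.025],[27.6,-40.8,1.2,-0,-0,0.025],[26.4,-41.2,1.2,-0,-0,0.025],[24.8,-41.1,1.2,-0,-0,0.024]]]
[[[23.1,-40.3,1.1,-0,-0,0.023],[21.0,-38.8,1.1,-0,-0,0.023],[18.9,-36.9,1.0,-0,-0,0.021],[16.6,-34.0,0.9,-0,-0,0.019],[14.2,-30.7,0.8,-0,-0,0.017]]]
[[[11.8,-26.6,0.7,-0,-0,0.014],[9.3,-21.8,0.6,-0,-0,0.012],[6.7,-16.4,0.4,-0,-0,0.009],[4.1,-10.3,0.3,-0,-0,0.006],[1.4,-3.6,0.1,-0,-0,0.002]]]
end [520. 265. 340.] [180.     0.     0.45]
```

Candidates for the boss-bearing pan: only one scoop pan (top ≈ (205,203)); four brass bosses are inside it. The blue boss at top ≈ (231,149) and turquoise at ≈ (173,255) are loose look-alikes, as are the brass plate in the pitch bowl and the off-table rounds. Pan and bar were confirmed in the close crops.

>>> servo_tool(
  motion=[
    [[0,0,-15,0,0,0.083],[0,0,-25,0,0,0.083],[0,0,-30,0,0,0.083],[0,0,-25,0,0,0.083],[0,0,-10,0,0,0.083]],
  ],
  gripper=85,
)

```text
time: 1.7
ee_pos: [0.2258, -0.5017, 0.3579]
tcp_rot: [179.8, -0.1, 0.3]
wrist_force: [-0.7, -0.3, 0.4]
opening: 0.0853
```

>>> servo_tool(
  motion=[
    [[5,-15,0,0,0,0],[15,-35,0,0,0,0],[15,-40,0,0,0,0],[15,-40,0,0,0,0],[15,-40,0,0,0,0]],
  ],
)

```text
time: 2.2
ee_pos: [0.2895, -0.3296, 0.3553]
tcp_rot: [180.0, -0.0, 0.4]
wrist_force: [0.4, -0.8, -0.0]
opening: 0.0847
```

>>> servo_tool(
  motion=[
    [[15,-40,0,0,0,0],[15,-40,0,0,0,0],[15,-40,0,0,0,0],[20,-40,0,0,0,0],[20,-40,0,0,0,0]],
  ],
)

```text
time: 2.7
ee_pos: [0.373, -0.1287, 0.3557]
tcp_rot: [180.0, -0.1, 0.4]
wrist_force: [0.8, -1.5, -0.4]
opening: 0.0852
```

>>> servo_tool(
  motion=[
    [[20,-40,0,0,0,0],[20,-40,0,0,0,0],[15,-40,0,0,0,0],[15,-40,0,0,0,0],[15,-40,0,0,0,0]],
  ],
)

```text
time: 3.2
ee_pos: [0.4574, 0.0346, 0.3559]
tcp_rot: [-178.4, -0.0, 3.5]
wrist_force: [0.1, -0.5, -0.3]
opening: 0.0848
```

>>> servo_tool(
  motion=[
    [[15,-40,0,0,0,0],[15,-40,0,0,0,0],[15,-35,0,0,0,0],[10,-25,0,0,0,0],[5,-15,0,0,0,0]],
  ],
)

```text
time: 3.7
ee_pos: [0.512, 0.1117, 0.3634]
tcp_rot: [-174.9, 0.1, 9.8]
wrist_force: [1.1, 0.4, -0.0]
opening: 0.085
```

```bash
python3 -c "
from mv import *
st()"
```

```text
t 3.7 p [512.  111.7 363.4] rot [-1.7488e+02  9.0000e-02  9.7600e+00] F [ 1.1  0.4 -0. ] op 85.0 q [ 10.   6.  24. 108.   5. 180.]
```

>>> servo_tool(
  motion=[
    [[0,0,0,0,0,-0.15],[0,0,0,0,0,-0.15],[0,0,0,0,0,-0.15],[0,0,0,0,0,-0.15],[0,0,0,0,0,-0.15]],
  ],
)

```text
time: 4.2
ee_pos: [0.5112, 0.1105, 0.364]
tcp_rot: [-176.3, -3.5, 52.9]
wrist_force: [-0.1, 0.2, -0.0]
opening: 0.0847
```

>>> servo_tool(
  motion=[
    [[0,0,0,0,0,-0.15],[0,0,0,0,0,-0.15],[0,0,0,0,0,-0.15],[0,0,0,0,0,-0.15],[0,0,0,0,0,-0.15]],
  ],
)

```text
time: 4.7
ee_pos: [0.5112, 0.1105, 0.364]
tcp_rot: [-179.6, -5.1, 95.9]
wrist_force: [-0.2, -0.3, 0.7]
opening: 0.0847
```

>>> servo_tool(
  motion=[
    [[0,0,0,0,0,-0.15],[0,0,0,0,0,-0.15],[0,0,0,0,0,-0.15],[0,0,0,0,0,-0.15],[0,0,0,0,0,-0.15]],
  ],
)

```text
time: 5.2
ee_pos: [0.5112, 0.1105, 0.3641]
tcp_rot: [176.8, -4.0, 139.0]
wrist_force: [-0.3, -1.0, 0.6]
opening: 0.0852
```

>>> servo_tool(
  motion=[
    [[0,0,0,0,0,-0.15],[0,0,0,0,0,-0.15],[0,0,0,0,0,-0.15],[0,0,0,0,0,-0.1],[0,0,0,0,0,0]],
  ],
)

```text
time: 5.7
ee_pos: [0.5112, 0.1106, 0.364]
tcp_rot: [175.2, -1.7, 170.3]
wrist_force: [-1.0, -0.1, -0.7]
opening: 0.0854
```

```bash
python3 -c "
from mv import *
st()
p,R,o=cur()
rows(p,R,[520,265,260],down(180.45),10)"
```

```text
t 5.7 p [511.2 110.6 364. ] rot [175.21  -1.74 170.25] F [-1.  -0.1 -0.7] op 85.4 q [ 10.   6.  24. 108.   5.  19.]
[[[0.4,4.0,3.3,0.002,-0.001,-0.005],[1.0,11.0,8.8,0.007,-0.001,-0.014],[1.4,16.4,13.0,0.01,-0.003,-0.02],[1.2,20,15.5,0.011,-0.003,-0.024],[0.9,22.0,16.7,0.013,-0.003,-0.027]]]
[[[0.4,22.2,16.3,0.013,-0.004,-0.026],[-0.2,20.6,14.8,0.011,-0.003,-0.024],[-0.5,17.1,12.0,0.01,-0.002,-0.021],[-0.6,11.6,8.0,0.007,-0.002,-0.013],[-0.2,4.4,2.9,0.002,-0.001,-0.005]]]
end [520. 265. 260.] [ 1.8000e+02  1.0000e-02 -1.7956e+02]
```

>>> servo_tool(
  motion=[
    [[0.5,4,3,0.01,-0.003,-0.02],[1,11,9,0.01,-0.003,-0.02],[1.5,16,13,0.01,-0.003,-0.02],[1,20,15.5,0.01,-0.003,-0.02],[1,22,17,0.01,-0.003,-0.02]],
  ],
)

```text
time: 6.2
ee_pos: [0.5144, 0.1886, 0.3098]
tcp_rot: [178.0, -0.5, 175.9]
wrist_force: [0.9, -0.4, 0.1]
opening: 0.0848
```

>>> servo_tool(
  motion=[
    [[0,22,16,0.01,-0.003,-0.02],[0,21,15,0.01,-0.003,-0.02],[-0.5,17,12,0.01,-0.002,-0.02],[-0.5,12,8,0.005,0,-0.019],[0,4,3,0,0,0]],
  ],
)

```text
time: 6.7
ee_pos: [0.5181, 0.2658, 0.2569]
tcp_rot: [-180.0, -0.1, -179.5]
wrist_force: [-0.2, 0.1, -0.2]
opening: 0.0855
```

>>> servo_tool(
  motion=[
    [[0,0,0,0,0,0],[0,0,0,0,0,0]],
  ],
)

```text
time: 6.9
ee_pos: [0.5188, 0.2639, 0.2591]
tcp_rot: [179.9, 0.0, -179.7]
wrist_force: [0.5, -1.2, 0.4]
opening: 0.085
```

```bash
python3 -c "
from mv import *
st()
p,R,o=cur()
rows(p,R,[520,265.5,165],down(180.45),10)
for n in ['scene','top']:
    c=bot.camera(n); cv2.imwrite(f'pics/g1_{n}.png',cv2.resize(c['color'][100:300,130:400,::-1],None,fx=2.9,fy=2.9,interpolation=2))
"
```

```text
t 6.9 p [518.8 263.9 259.1] rot [ 1.7995e+02  1.0000e-02 -1.7968e+02] F [ 0.5 -1.2  0.4] op 85.0 q [27. 10. 16. 97.  0. 27.]
[[[-0,0,2.6,0,0,-0.0],[-0.1,0.2,7.2,0,0,-0.0],[-0.2,0.1,10.5,0,0,-0.0],[-0.1,0.2,12.8,0,0,-0.001],[-0.2,0.3,13.9,0,0,-0.0]]]
[[[-0.2,0.2,13.9,0.001,0,-0.0],[-0.1,0.2,12.8,-0,0,-0.001],[-0.1,0.2,10.6,-0,0,0.0],[-0.1,0.1,7.1,-0,0,-0.0],[-0.1,0.1,2.7,-0,0,-0.0]]]
end [520.  265.5 165. ] [-1.8000e+02  1.0000e-02 -1.7956e+02]
```

>>> servo_tool(
  motion=[
    [[0,0.5,5,0,0,0],[0,0.5,12,0,0,0],[0,0,15,0,0,0],[0,0,15,0,0,0],[0,0,12,0,0,0]],
  ],
)

```text
time: 7.5
ee_pos: [0.5184, 0.2649, 0.1976]
tcp_rot: [180.0, -0.1, -179.6]
wrist_force: [-1.0, -0.2, -0.5]
opening: 0.0849
```

```bash
python3 -c "
from mv import *
st()
for n in ['scene','top']:
    c=bot.camera(n); x0,y0=(240,150) if n=='scene' else (150,150); cv2.imwrite(f'pics/g2_{n}.png',cv2.resize(c['color'][y0:y0+120,x0:x0+130,::-1],None,fx=5,fy=5,interpolation=2))
"
```

```text
t 7.5 p [518.4 264.9 197.6] rot [ 1.7999e+02 -1.0000e-01 -1.7965e+02] F [-1.  -0.2 -0.5] op 84.9 q [27.  9.  8. 90.  0. 27.]
```

View pics/g2_scene.png

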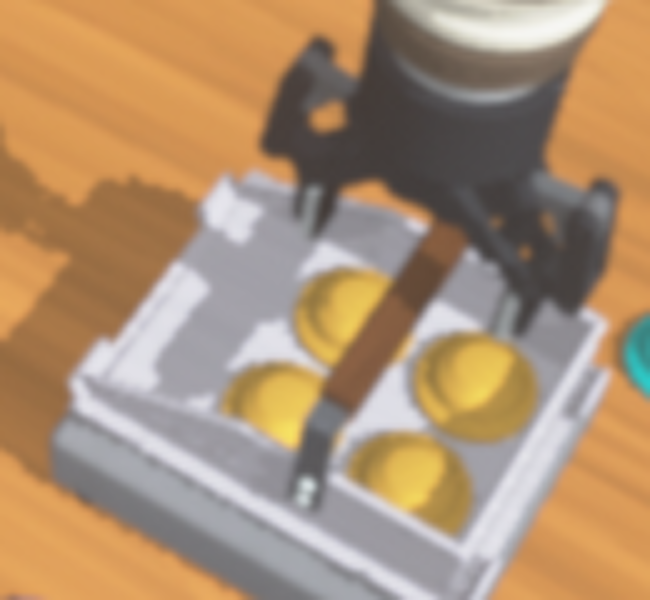

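View pics/g2_top.png

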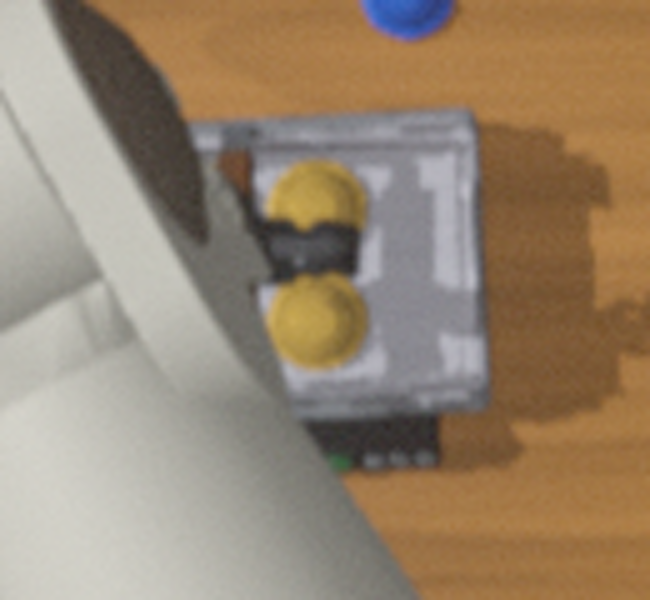

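>>> servo_tool(
  motion=[
    [[-1,0,10,0,0,0],[0,0,10,0,0,0],[0,0,8,0,0,0],[0,0,4,0,0,0],[0,0,1,0,0,0]],
  ],
  gripper=60,
)

```text
time: 8.1
ee_pos: [0.5195, 0.2652, 0.1658]
tcp_rot: [180.0, -0.1, -179.6]
wrist_force: [0.0, 0.1, 0.1]
opening: 0.0598
```

>>> servo_tool(
  motion=[
    [[0,0,0,0,0,0],[0,0,0,0,0,0],[0,0,0,0,0,0],[0,0,0,0,0,0],[0,0,0,0,0,0]],
  ],
  gripper=0,
  newtons=60,
)

```text
time: 8.6
ee_pos: [0.5199, 0.2653, 0.1671]
tcp_rot: [179.9, 0.0, -179.6]
wrist_force: [-0.8, -0.2, 4.6]
opening: 0.0169
```

>>> servo_tool(
  motion=[
    [[0,0,0,0,0,0],[0,0,0,0,0,0],[0,0,0,0,0,0]],
  ],
  newtons=80,
)

```text
time: 8.9
ee_pos: [0.5199, 0.2653, 0.1671]
tcp_rot: [179.9, 0.0, -179.6]
wrist_force: [-1.5, -1.8, 5.7]
opening: 0.0168
```

```bash
python3 -c "
from mv import *
st()"
```

```text
t 8.9 p [519.9 265.3 167.1] rot [ 1.7994e+02  3.0000e-02 -1.7963e+02] F [-1.5 -1.8  5.7] op 16.8 q [27.  9.  5. 86.  0. 27.]
```

>>> servo_tool(
  motion=[
    [[0,0,-2,0,0,0],[0,0,-5,0,0,0],[0,0,-9,0,0,0],[0,0,-12,0,0,0],[0,0,-14,0,0,0]],
  ],
)

```text
time: 9.4
ee_pos: [0.5196, 0.2653, 0.2093]
tcp_rot: [180.0, -0.1, -179.6]
wrist_force: [-0.0, 0.3, -7.3]
opening: 0.0169
```

>>> servo_tool(
  motion=[
    [[0,0,-15,0,0,0],[0,0,-15,0,0,0],[0,0,-13,0,0,0],[0,0,-10,0,0,0],[0,0,-5,0,0,0]],
  ],
)

```text
time: 9.9
ee_pos: [0.52, 0.2654, 0.2682]
tcp_rot: [179.9, 0.1, -179.6]
wrist_force: [0.6, -0.4, -7.9]
opening: 0.0164
```

```bash
python3 -c "
from mv import *
st()
for n in ['scene','top']:
    c=bot.camera(n); x0,y0=(220,120) if n=='scene' else (140,120); cv2.imwrite(f'pics/l_{n}.png',cv2.resize(c['color'][y0:y0+150,x0:x0+160,::-1],None,fx=4,fy=4,interpolation=2))
p,R,o=cur()
p,R=rows(p,R,[594,15.5,268],down(164.97),15)
"
```

```text
t 9.9 p [520.  265.4 268.2] rot [ 1.7991e+02  6.0000e-02 -1.7963e+02] F [ 0.6 -0.4 -7.9] op 16.4 q [27. 10. 18. 98.  0. 27.]
[[[-0.9,-3.2,-0,0,0,0.003],[-2.6,-9.0,-0,0,0,0.01],[-4.2,-13.8,-0.1,0,0,0.015],[-5.7,-17.7,-0.1,0,0,0.019],[-7.1,-20.7,-0,0,0,0.023]]]
[[[-8.3,-22.7,-0.1,0,0,0.025],[-9.4,-23.8,-0.1,0.001,0,0.026],[-10.2,-23.9,-0.1,-0,0,0.027],[-10.6,-23.3,-0.1,-0,0,0.026],[-10.6,-21.7,-0,0,0,0.025]]]
[[[-10.1,-19.3,-0.1,0,0,0.023],[-9.0,-16.3,-0,0,0,0.019],[-7.2,-12.6,-0.1,0,0,0.015],[-4.8,-8.0,0,0,0,0.009],[-1.7,-2.8,-0,0,0,0.004]]]
end [594.   15.5 268. ] [1.7998e+02 2.0000e-02 1.6496e+02]
```

View pics/l_scene.png

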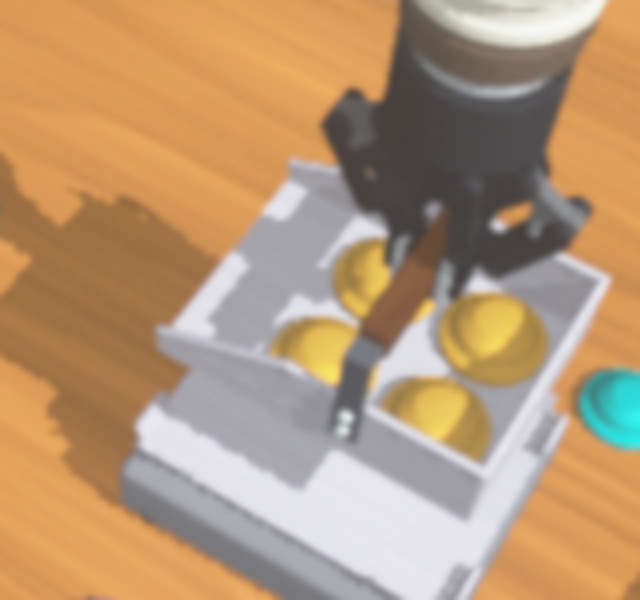

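Pan is lifted level, four bosses in it, cradle visible beneath. Carry.

>>> servo_tool(
  motion=[
    [[-1,-3,0,0,0,0.003],[-3,-9,0,0,0,0.01],[-4,-14,0,0,0,0.015],[-6,-18,0,0,0,0.019],[-7,-21,0,0,0,0.023]],
  ],
)

```text
time: 10.5
ee_pos: [0.5396, 0.1983, 0.266]
tcp_rot: [180.0, -0.1, 176.3]
wrist_force: [0.1, -0.2, -7.9]
opening: 0.0165
```

>>> servo_tool(
  motion=[
    [[-8,-23,0,0,0,0.025],[-9,-24,0,0,0,0.026],[-10,-24,0,0,0,0.027],[-11,-23,0,0,0,0.026],[-11,-22,0,0,0,0.025]],
  ],
)

```text
time: 11.0
ee_pos: [0.5749, 0.0765, 0.2661]
tcp_rot: [180.0, -0.1, 168.8]
wrist_force: [-0.3, 0.0, -8.1]
opening: 0.0168
```

>>> servo_tool(
  motion=[
    [[-10,-19,0,0,0,0.023],[-9,-16,0,0,0,0.019],[-7,-12,0,0,0,0.015],[-5,-8,0,0,0,0.01],[-2,-3,0,0,0,0.004]],
  ],
)

```text
time: 11.5
ee_pos: [0.5945, 0.0139, 0.2661]
tcp_rot: [180.0, -0.1, 164.8]
wrist_force: [-0.4, 0.2, -7.7]
opening: 0.0166
```

>>> servo_tool(
  motion=[
    [[0,0,0,0,0,0],[0,0,0,0,0,0]],
  ],
)

```text
time: 11.7
ee_pos: [0.5943, 0.0156, 0.2663]
tcp_rot: [180.0, -0.0, 164.9]
wrist_force: [-0.1, 0.1, -8.3]
opening: 0.0171
```

```bash
cat > chk.py <<'E'
from mv import *
import sys
st()
p,R,o=cur()
ex=-R.as_matrix()[:,1]; ez=-R.as_matrix()[:,2]; ey=-R.as_matrix()[:,0]
lip=p+115*ex-92*ez
d=np.array([np.cos(np.radians(-105.03)),np.sin(np.radians(-105.03)),0]);e=np.array([-d[1],d[0],0])
v=lip-np.array([572,-66.6,134.7])
print("lip",lip.round(1),"u",round(v@d,1),"lat",round(v@e,1),"w",round(v[2],1),"yawerr",round(float(np.degrees(np.arctan2(ex@e,ex@d))),2),"tilt",round(float(np.degrees(np.arcsin(-ex[2]))),2))
tag=sys.argv[1]
for n in ['scene','top']:
    c=bot.camera(n); x0,y0=(90,50) if n=='scene' else (230,120)
    s=3.5; im=cv2.resize(c['color'][y0:y0+165,x0:x0+210,::-1],None,fx=s,fy=s,interpolation=2)
    def L(X,col):
        uv=(proj(c,X/1000)-[x0,y0]+.5)*s-.5; cv2.polylines(im,[np.int32(np.round(uv*8))],True,col,1,cv2.LINE_AA,3)
    P=np.array([[95,71,0],[95,71,18],[-95,71,50],[-95,-71,50],[95,-71,18],[95,-71,0]],float)
    L(p+(P[:,:1]+20)*ex+P[:,1:2]*ey+(P[:,2:]-92)*ez,(0,0,255))
    cv2.imwrite(f'pics/{tag}_{n}.png',im)
E
python3 chk.py c1
```

```text
t 11.7 p [594.3  15.6 266.3] rot [ 1.7995e+02 -5.0000e-02  1.6494e+02] F [-0.1  0.1 -8.3] op 17.1 q [ 1. 12. 19. 98.  0. 17.]
lip [564.4 -95.3 174.2] u 29.7 lat 0.1 w 39.5 yawerr -0.03 tilt 0.05
```

View pics/c1_scene.png

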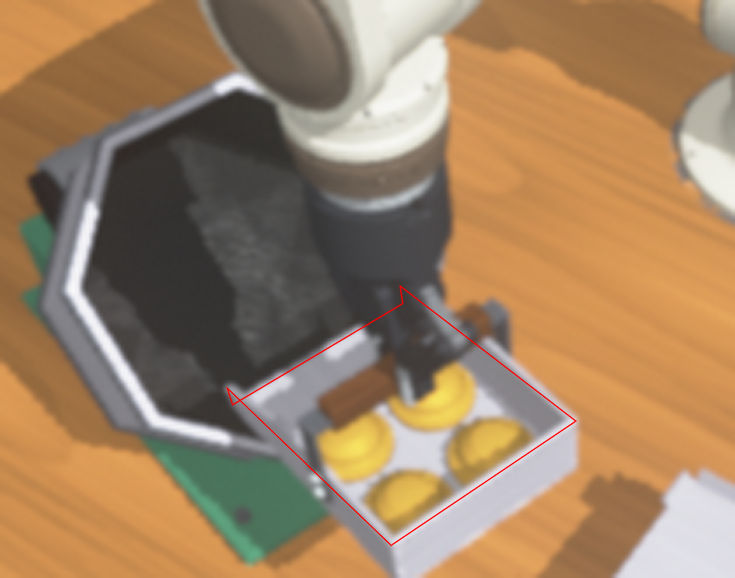

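View pics/c1_top.png

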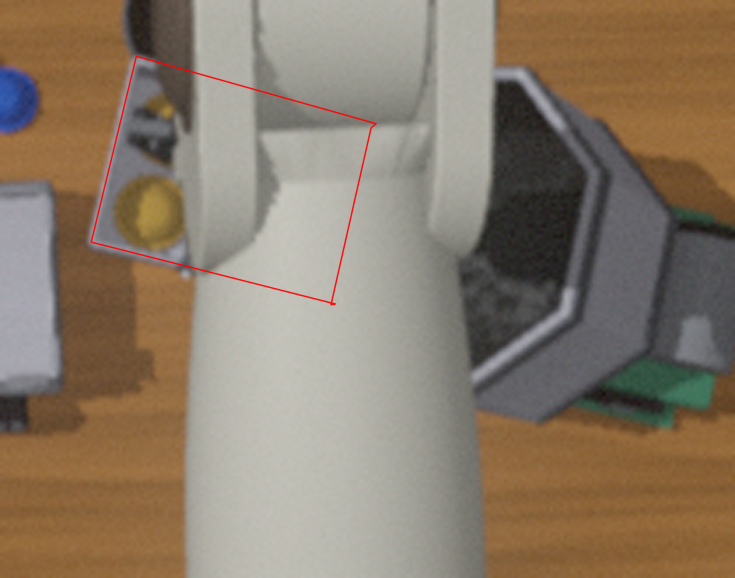

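```bash
cat > tilt.py <<'E'
from mv import *
d=np.array([np.cos(np.radians(-105.03)),np.sin(np.radians(-105.03)),0])
def tp(u,w,t):
    R=down(164.97)*Ro.from_euler('x',-t,degrees=True); M=R.as_matrix()
    lip=np.array([572,-66.6,134.7])+u*d+[0,0,w]
    return lip+115*M[:,1]-92*M[:,2],R   # ex=-y, ez=-z : tcp=lip-115ex+92ez
def path(p,R,W0,W1,n):
    for i in range(n):
        a=(i+1)/n; P1,R1=tp(*(np.array(W0)+(np.array(W1)-W0)*a))
        sh=np.round(R.inv().apply(P1-p),1); tw=np.round((R.inv()*R1).as_rotvec(),3)
        print([*sh.tolist(),*tw.tolist()],end="\n" if i%5==4 else ",")
        p=p+R.apply(sh);R=R*Ro.from_rotvec(tw)
    print("end",p.round(1)); return p,R
E
python3 - <<'E'
from tilt import *
p,R,o=cur()
p,R=path(p,R,(29.7,39.5,0),(30,30,15),5)
p,R=path(p,R,(30,30,15),(30,22,30),15)
p,R=path(p,R,(30,22,30),(30,15,45),10)
E
```

```text
[0.2, -5.1, -3.9, -0.052, -0.001, -0.0],[0.0, -5.1, -4.0, -0.052, 0.0, -0.0],[0.0, -5.2, -4.0, -0.052, 0.0, -0.0],[0.0, -5.3, -4.0, -0.053, 0.0, -0.0],[0.0, -5.5, -4.1, -0.052, 0.0, -0.0]
end [586.9 -11.3 283.3]
[0.0, -1.7, -1.5, -0.018, 0.0, -0.0],[0.0, -1.8, -1.4, -0.017, 0.0, -0.0],[0.0, -1.8, -1.5, -0.017, 0.0, -0.0],[0.0, -1.8, -1.5, -0.018, 0.0, -0.0],[0.0, -1.8, -1.5, -0.017, 0.0, -0.0]
[0.0, -1.8, -1.5, -0.018, 0.0, -0.0],[0.0, -1.8, -1.5, -0.017, 0.0, -0.0],[0.0, -1.8, -1.5, -0.018, 0.0, -0.0],[0.0, -1.8, -1.5, -0.017, 0.0, -0.0],[0.0, -1.9, -1.5, -0.018, 0.0, -0.0]
[0.0, -1.8, -1.5, -0.017, 0.0, -0.0],[0.0, -1.9, -1.5, -0.018, 0.0, 0.0],[0.0, -1.8, -1.5, -0.017, 0.0, 0.0],[0.0, -1.9, -1.6, -0.017, 0.0, 0.0],[0.0, -1.9, -1.5, -0.018, 0.0, 0.0]
end [578.1 -43.8 293.9]
[0.0, -2.8, -2.4, -0.026, 0.0, 0.0],[0.0, -2.8, -2.3, -0.026, 0.0, 0.0],[-0.0, -2.8, -2.4, -0.026, 0.0, 0.0],[-0.0, -2.9, -2.4, -0.027, 0.0, 0.0],[-0.0, -2.8, -2.4, -0.026, 0.0, 0.0]
[-0.0, -2.9, -2.5, -0.026, 0.0, 0.0],[-0.0, -2.9, -2.4, -0.026, 0.0, 0.0],[-0.0, -2.9, -2.5, -0.026, 0.0, 0.0],[-0.0, -2.9, -2.4, -0.027, 0.0, 0.0],[-0.0, -3.0, -2.5, -0.026, 0.0, 0.0]
end [568.4 -79.9 296. ]
```

>>> servo_tool(
  motion=[
    [[0,-5,-4,-0.05,0,0],[0,-5,-4,-0.052,0,0],[0,-5,-4,-0.053,0,0],[0,-5.5,-4,-0.053,0,0],[0,-5.5,-4,-0.053,0,0]],
  ],
)

```text
time: 12.3
ee_pos: [0.587, -0.0115, 0.2838]
tcp_rot: [164.9, 0.0, 165.0]
wrist_force: [-0.7, 0.4, -8.4]
opening: 0.0166
```

>>> servo_tool(
  motion=[
    [[0,-1.8,-1.5,-0.0175,0,0],[0,-1.8,-1.5,-0.0175,0,0],[0,-1.8,-1.5,-0.0175,0,0],[0,-1.8,-1.5,-0.0175,0,0],[0,-1.8,-1.5,-0.0175,0,0]],
  ],
)

```text
time: 12.8
ee_pos: [0.5844, -0.0221, 0.2878]
tcp_rot: [159.9, -0.0, 164.9]
wrist_force: [0.3, 0.0, -7.4]
opening: 0.0167
```

```bash
python3 chk.py c2
```

```text
t 12.8 p [584.4 -22.1 287.8] rot [ 1.5995e+02 -5.0000e-02  1.6494e+02] F [ 0.3  0.  -7.4] op 16.7 q [-11.   8.  16.  96.  20.   4.]
lip [564.4 -95.9 162. ] u 30.3 lat 0.3 w 27.3 yawerr -0.05 tilt 20.05
```

View pics/c2_scene.png

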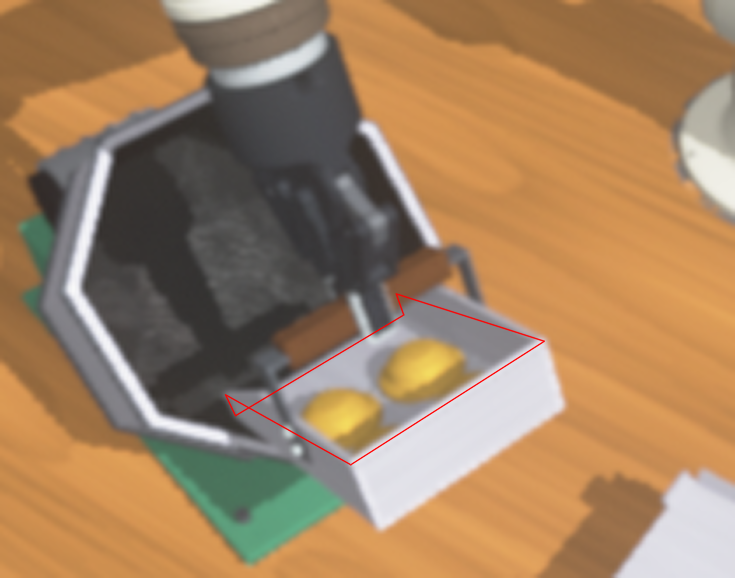

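>>> servo_tool(
  motion=[
    [[0,-1.8,-1.5,-0.0175,0,0],[0,-1.8,-1.5,-0.0175,0,0],[0,-1.8,-1.5,-0.0175,0,0],[0,-1.8,-1.5,-0.0175,0,0],[0,-1.8,-1.5,-0.0175,0,0]],
  ],
)

```text
time: 13.4
ee_pos: [0.5814, -0.0333, 0.2915]
tcp_rot: [154.9, -0.0, 164.9]
wrist_force: [0.2, 0.9, -8.2]
opening: 0.0169
```

>>> servo_tool(
  motion=[
    [[0,-1.8,-1.5,-0.0175,0,0],[0,-1.8,-1.5,-0.0175,0,0],[0,-1.8,-1.5,-0.0175,0,0],[0,-1.9,-1.5,-0.0175,0,0],[0,-1.9,-1.5,-0.0175,0,0]],
  ],
)

```text
time: 13.9
ee_pos: [0.5785, -0.0444, 0.2943]
tcp_rot: [149.9, -0.0, 164.9]
wrist_force: [-0.8, 0.2, -3.7]
opening: 0.0168
```

>>> servo_tool(
  motion=[
    [[0,0,0,0,0,0],[0,0,0,0,0,0],[0,0,0,0,0,0]],
  ],
)

```text
time: 14.2
ee_pos: [0.5785, -0.0441, 0.2943]
tcp_rot: [150.0, -0.0, 164.9]
wrist_force: [0.6, 1.3, -3.5]
opening: 0.0169
```

```bash
python3 chk.py c3
```

```text
t 14.2 p [578.5 -44.1 294.3] rot [149.98  -0.   164.91] F [ 0.6  1.3 -3.5] op 16.9 q [-18.   9.  15.  98.  30.  -3.]
lip [564.6 -95.8 157.1] u 30.2 lat 0.4 w 22.4 yawerr -0.06 tilt 30.02
```

View pics/c3_scene.png

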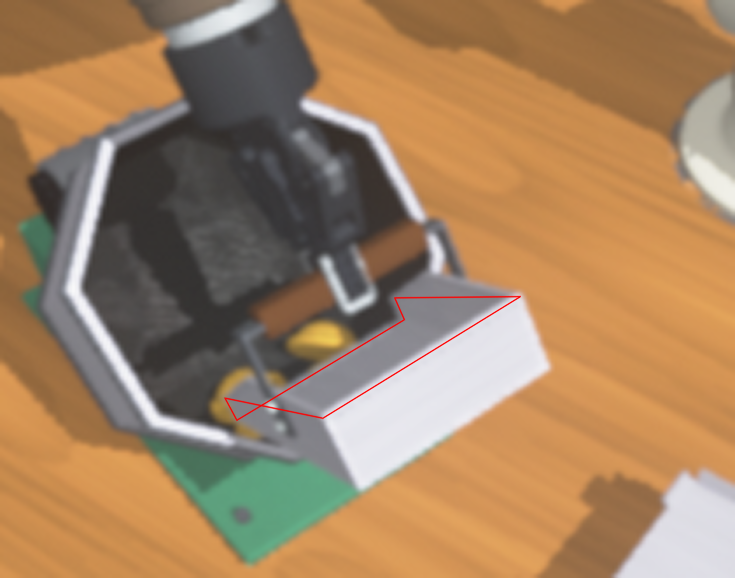

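>>> servo_tool(
  motion=[
    [[0,-3.2,-4,-0.035,0,0],[0,-3.2,-4,-0.035,0,0],[0,-3.2,-4,-0.035,0,0],[0,-3.2,-4,-0.035,0,0],[0,-3.2,-4,-0.035,0,0]],
  ],
)

```text
time: 14.8
ee_pos: [0.5721, -0.0678, 0.3019]
tcp_rot: [139.9, 0.0, 164.9]
wrist_force: [0.6, 0.6, -3.0]
opening: 0.0167
```

>>> servo_tool(
  motion=[
    [[0,-3.2,-4,-0.035,0,0],[0,-3.2,-4,-0.035,0,0],[0,0,0,0,0,0],[0,0,0,0,0,0]],
  ],
)

```text
time: 15.2
ee_pos: [0.5696, -0.0776, 0.3033]
tcp_rot: [136.0, -0.0, 164.9]
wrist_force: [-0.4, -0.0, -4.0]
opening: 0.0165
```

```bash
python3 chk.py c4
```

```text
t 15.2 p [569.6 -77.6 303.3] rot [ 1.3600e+02 -4.0000e-02  1.6489e+02] F [-0.4 -0.  -4. ] op 16.5 q [-26.  13.  16. 104.  43. -15.]
lip [564.6 -95.7 157.2] u 30.0 lat 0.4 w 22.5 yawerr -0.12 tilt 44.0
```

View pics/c4_scene.png

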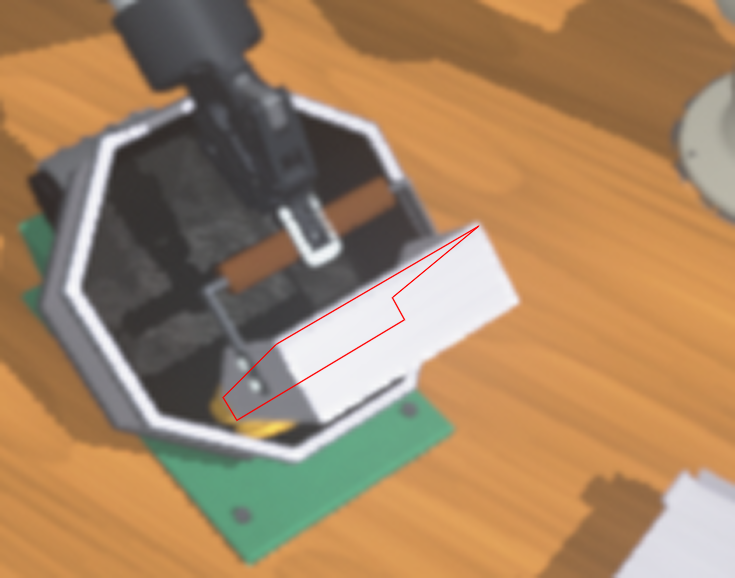

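View pics/c4_top.png

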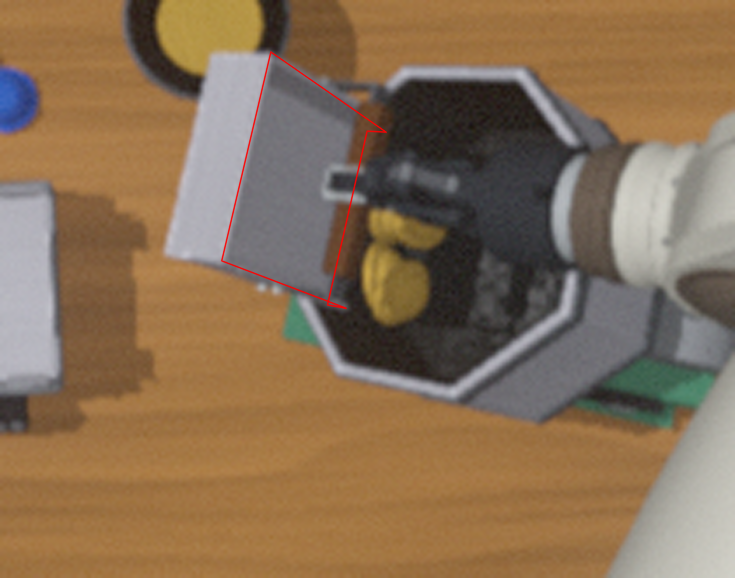

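>>> servo_tool(
  motion=[
    [[0,4,0,0,0,0],[0,10,0,0,0,0],[0,14,0,0,0,0],[0,14,0,0,0,0],[0,10,0,0,0,0]],
  ],
)

```text
time: 15.8
ee_pos: [0.5795, -0.0401, 0.3413]
tcp_rot: [135.9, 0.1, 164.9]
wrist_force: [0.2, 0.8, -3.5]
opening: 0.0166
```

```bash
python3 chk.py c5; python3 - <<'E'
from mv import *
p,R,o=cur()
p,R=rows(p,R,[570,20,310],down(165),10,ramp=False)
p,R=rows(p,R,[520,265.3,268],down(-179.63),15)
E
```

```text
t 15.8 p [579.5 -40.1 341.3] rot [1.3593e+02 6.0000e-02 1.6495e+02] F [ 0.2  0.8 -3.5] op 16.6 q [-22.  11.  19. 105.  44. -10.]
lip [574.8 -58.2 195.3] u -8.9 lat 0.5 w 60.6 yawerr 0.04 tilt 44.07
[[[2.5,1.8,6.1,0.077,0,0.0],[2.5,2.3,6.0,0.077,0,0.0],[2.4,2.8,5.8,0.077,0.001,0.0],[2.5,3.1,5.5,0.077,-0,0.0],[2.5,3.6,5.3,0.077,-0,0.0]]]
[[[2.5,4.0,5.0,0.076,0,0.0],[2.4,4.4,4.6,0.077,0,0.0],[2.5,4.7,4.4,0.077,0.001,0.0],[2.5,5.0,3.9,0.077,-0,0.0],[2.4,5.3,3.6,0.077,0,0.001]]]
end [570.  20. 310.] [180.     0.   164.97]
[[[1.4,2.9,0.5,0,0,-0.003],[4.0,8.0,1.5,0,0,-0.01],[6.1,12.5,2.4,0,0,-0.015],[7.5,16.2,3.0,0,0,-0.019],[8.5,19.2,3.5,0,0,-0.023]]]
[[[8.9,21.4,3.9,0,0,-0.025],[8.8,22.9,4.1,0,0,-0.026],[8.4,23.6,4.2,0,0,-0.027],[7.6,23.3,4.1,0,0,-0.026],[6.7,22.3,3.9,-0,0,-0.025]]]
[[[5.5,20.2,3.5,-0,0,-0.023],[4.2,17.4,3.0,-0,0,-0.019],[3.1,13.5,2.3,-0,0,-0.015],[1.8,8.8,1.6,-0,0,-0.009],[0.7,3.1,0.5,-0,0,-0.004]]]
end [520.  265.3 268. ] [-180.      0.   -179.61]
```

View pics/c5_top.png

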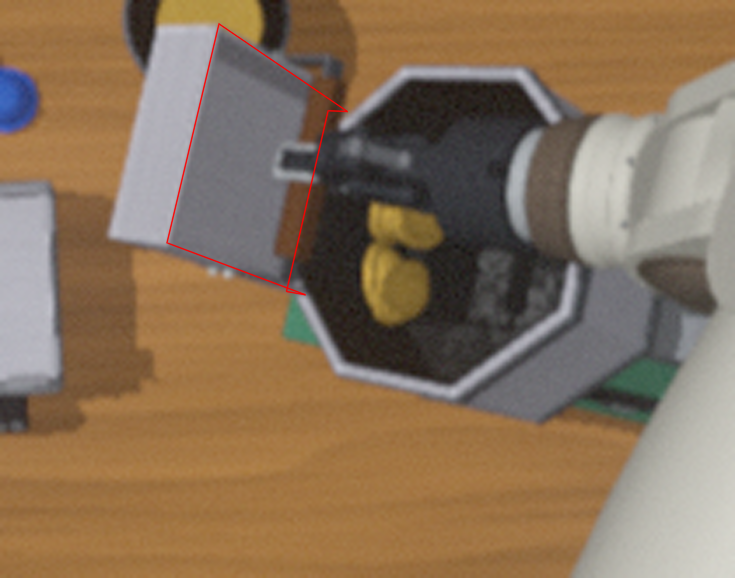

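View pics/c5_scene.png

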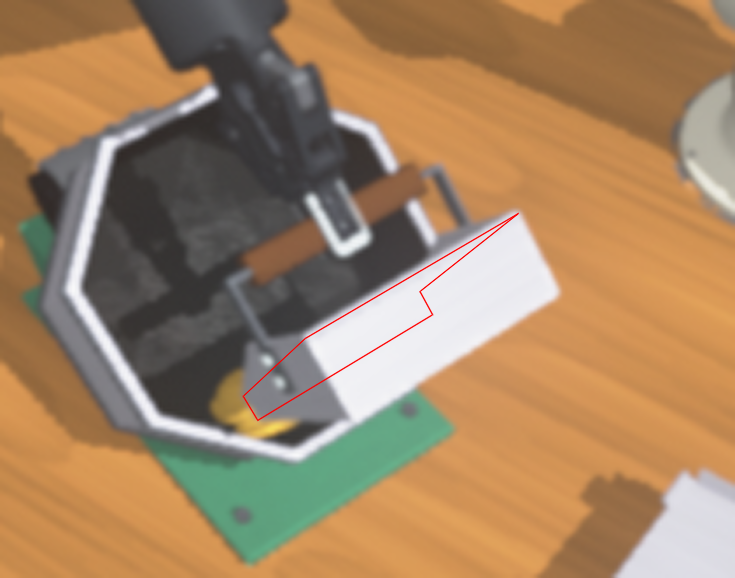

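>>> servo_tool(
  motion=[
    [[2.5,2,6,0.077,0,0],[2.5,2.5,6,0.077,0,0],[2.5,3,6,0.077,0,0],[2.5,3,5.5,0.077,0,0],[2.5,3.5,5,0.077,0,0]],
  ],
)

```text
time: 16.4
ee_pos: [0.5743, -0.0111, 0.3242]
tcp_rot: [158.2, -0.0, 164.9]
wrist_force: [-0.0, 0.2, -4.0]
opening: 0.0165
```

>>> servo_tool(
  motion=[
    [[2.5,4,5,0.076,0,0],[2.5,4.5,4.5,0.077,0,0],[2.5,5,4.5,0.077,0,0],[2.5,5,4,0.077,0,0],[2.5,5,3.5,0.077,0,0.001]],
  ],
)

```text
time: 16.9
ee_pos: [0.5695, 0.0195, 0.3087]
tcp_rot: [-179.9, -0.0, 164.8]
wrist_force: [-0.5, -0.1, -3.6]
opening: 0.0165
```

>>> servo_tool(
  motion=[
    [[1.5,3,0.5,0,0,-0.003],[4,8,1.5,0,0,-0.01],[6,12.5,2.5,0,0,-0.015],[7.5,16,3,0,0,-0.019],[8.5,19,3.5,0,0,-0.023]],
  ],
)

```text
time: 17.4
ee_pos: [0.5564, 0.0829, 0.2978]
tcp_rot: [179.9, -0.0, 168.9]
wrist_force: [0.2, -0.2, -3.6]
opening: 0.0163
```

>>> servo_tool(
  motion=[
    [[9,21.5,4,0,0,-0.025],[9,23,4,0,0,-0.026],[8.5,23.5,4,0,0,-0.027],[7.5,23.5,4,0,0,-0.026],[6.5,22,4,0,0,-0.025]],
  ],
)

```text
time: 17.9
ee_pos: [0.5321, 0.2018, 0.2778]
tcp_rot: [179.9, -0.0, 176.3]
wrist_force: [0.7, -0.4, -4.2]
opening: 0.0168
```

>>> servo_tool(
  motion=[
    [[5.5,20,3.5,0,0,-0.023],[4,17.5,3,0,0,-0.019],[3,13.5,2.5,0,0,-0.015],[2,9,1.5,0,0,-0.009],[0.5,3,0.5,0,0,-0.004]],
  ],
)

```text
time: 18.4
ee_pos: [0.52, 0.2648, 0.2667]
tcp_rot: [180.0, -0.1, -179.7]
wrist_force: [1.3, -0.1, -4.4]
opening: 0.0169
```

>>> servo_tool(
  motion=[
    [[0,0,0,0,0,0],[0,0,0,0,0,0],[0,0,0,0,0,0]],
  ],
)

```text
time: 18.7
ee_pos: [0.5205, 0.2637, 0.267]
tcp_rot: [180.0, -0.0, -179.8]
wrist_force: [0.1, 0.0, -3.6]
opening: 0.0168
```

```bash
python3 - <<'E'
from mv import *
st()
p,R,o=cur()
rows(p,R,[520,265.3,200],down(-179.63),5)
for n in ['scene','top']:
    c=bot.camera(n); cv2.imwrite(f'pics/d_{n}.png',cv2.resize(c['color'][60:300,90:400,::-1],None,fx=2.5,fy=2.5,interpolation=2))
E
```

```text
t 18.7 p [520.5 263.7 267. ] rot [ 1.7998e+02 -3.0000e-02 -1.7979e+02] F [ 0.1  0.  -3.6] op 16.8 q [27. 10. 18. 98.  0. 27.]
[[[0,0.2,7.0,0,-0,-0.0],[0.2,0.4,16.6,0,-0,-0.001],[0.1,0.4,19.8,0,-0,-0.001],[0.1,0.4,16.7,0,-0,-0.001],[0,0.2,6.9,0,-0,0.0]]]
end [520.  265.3 200. ] [ 1.7998e+02 -3.0000e-02 -1.7962e+02]
```

View pics/d_top.png

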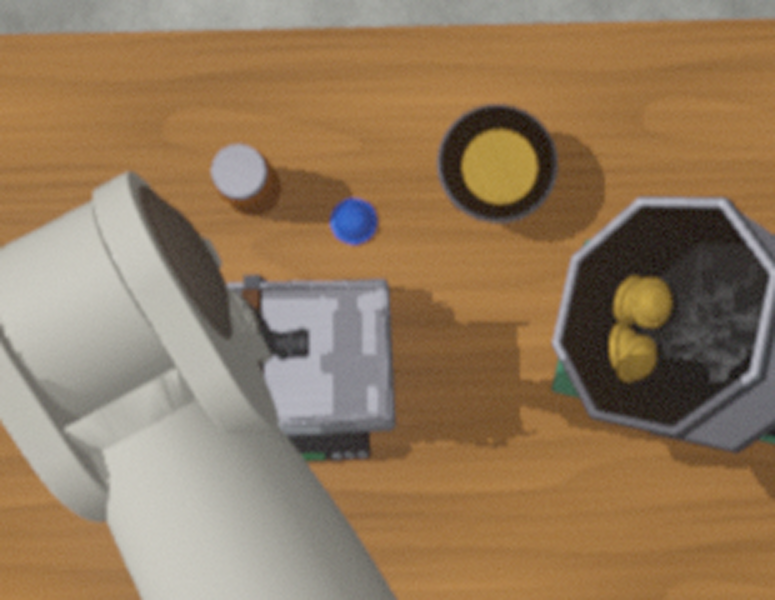

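View pics/d_scene.png

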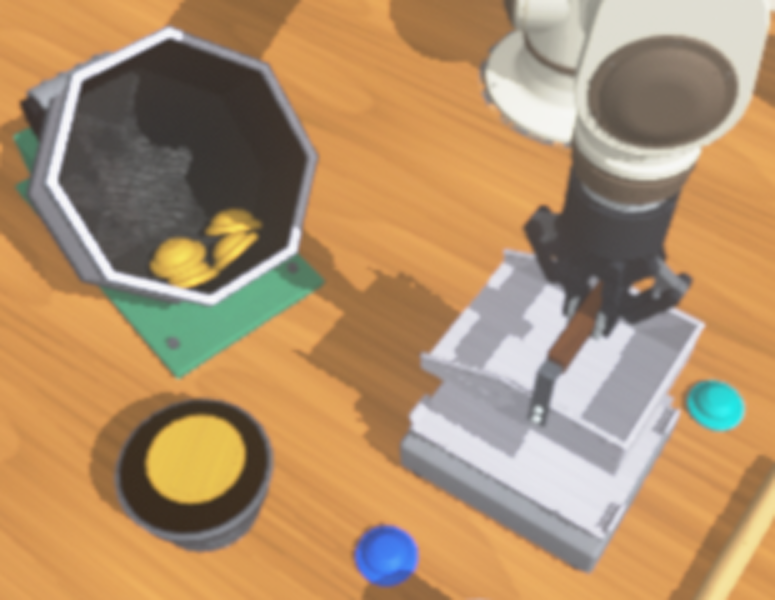

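>>> servo_tool(
  motion=[
    [[0,0.5,7,0,0,0],[0,0.5,15,0,0,-0.001],[0.5,0.5,20,0,0,-0.001],[0,0,18,0,0,-0.001],[0,0,12,0,0,0]],
  ],
)

```text
time: 19.3
ee_pos: [0.5193, 0.2654, 0.1929]
tcp_rot: [-180.0, -0.1, -179.6]
wrist_force: [-1.1, 0.7, -4.1]
opening: 0.0167
```

>>> servo_tool(
  motion=[
    [[0,0,6,0,0,0],[0,0,4,0,0,0],[0,0,0,0,0,0],[0,0,0,0,0,0]],
  ],
)

```text
time: 19.7
ee_pos: [0.52, 0.2659, 0.1856]
tcp_rot: [180.0, 0.0, -179.6]
wrist_force: [-0.4, -0.3, -3.2]
opening: 0.0168
```

```bash
python3 - <<'E'
from mv import *
st()
p,R,o=cur()
rows(p,R,[519.9,265.3,167.5],down(-179.63),10)
c=bot.camera('scene'); cv2.imwrite('pics/e_scene.png',cv2.resize(c['color'][165:295,235:385,::-1],None,fx=4.6,fy=4.6,interpolation=2))
E
```

```text
t 19.7 p [520.  265.9 185.6] rot [ 1.7996e+02  2.0000e-02 -1.7957e+02] F [-0.4 -0.3 -3.2] op 16.8 q [27.  9.  7. 88.  0. 27.]
[[[0,-0,0.5,0,0,0.0],[0,-0.1,1.4,0,0,0.0],[0,-0,2.0,0,0,0.0],[0,-0.1,2.5,0,0,0.0],[0,-0.1,2.7,0,0,0.001]]]
[[[0,-0.1,2.6,0,0,-0.0],[0,-0.1,2.5,0.001,0,-0.0],[0.1,-0,2.0,-0,0,-0.0],[-0,-0.1,1.4,-0,0,0.0],[-0,0,0.5,-0,0,0.0]]]
end [519.9 265.3 167.5] [-1.7998e+02  2.0000e-02 -1.7963e+02]
```

View pics/e_scene.png

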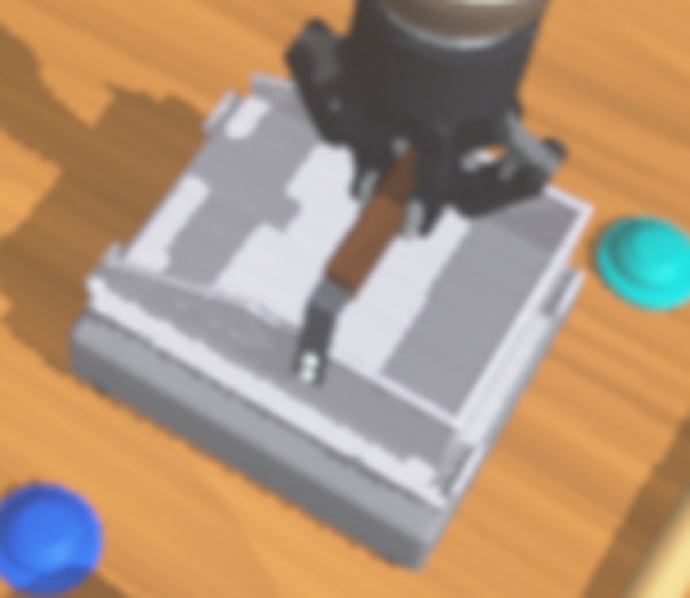

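Pan sits level just above the cradle, within its lips. Lowering slowly.

>>> servo_tool(
  motion=[
    [[0,-0.3,2,0,0,0.001],[0,-0.3,3,0,0,0],[0,0,3,0,0,0],[0,0,3,0,0,0],[0,0,2,0,0,0]],
  ],
)

```text
time: 20.25
ee_pos: [0.5196, 0.2651, 0.1714]
tcp_rot: [180.0, -0.1, -179.6]
wrist_force: [-0.7, 0.4, -3.3]
opening: 0.0166
```

>>> servo_tool(
  motion=[
    [[0,0,1.5,0,0,0],[0,0,1,0,0,0],[0,0,0.7,0,0,0],[0,0,0.5,0,0,0],[0,0,0,0,0,0]],
  ],
)

```text
time: 20.75
ee_pos: [0.5197, 0.2652, 0.1682]
tcp_rot: [180.0, -0.0, -179.6]
wrist_force: [-0.2, -0.2, -3.5]
opening: 0.0167
```

>>> servo_tool(
  motion=[
    [[0,0,0,0,0,0],[0,0,0,0,0,0]],
  ],
)

```text
time: 20.95
ee_pos: [0.5197, 0.2652, 0.1682]
tcp_rot: [180.0, -0.0, -179.6]
wrist_force: [0.3, -0.6, -3.3]
opening: 0.0165
```

>>> servo_tool(
  motion=[
    [[0,0,0.4,0,0,0],[0,0,0.4,0,0,0],[0,0,0.3,0,0,0],[0,0,0,0,0,0],[0,0,0,0,0,0]],
  ],
)

```text
time: 21.45
ee_pos: [0.5197, 0.2652, 0.1671]
tcp_rot: [180.0, -0.0, -179.6]
wrist_force: [-0.6, 0.8, -1.9]
opening: 0.0165
```

>>> servo_tool(
  motion=[
    [[0,0,0.3,0,0,0],[0,0,0.3,0,0,0],[0,0,0,0,0,0],[0,0,0,0,0,0]],
  ],
)

```text
time: 21.85
ee_pos: [0.5197, 0.2652, 0.1672]
tcp_rot: [180.0, -0.0, -179.6]
wrist_force: [-2.2, -0.6, 5.6]
opening: 0.0168
```

```bash
python3 - <<'E'
from mv import *
st()
c=bot.camera('scene'); cv2.imwrite('pics/f_scene.png',cv2.resize(c['color'][165:295,235:385,::-1],None,fx=4.6,fy=4.6,interpolation=2))
E
```

```text
t 21.85 p [519.7 265.2 167.2] rot [ 179.96   -0.   -179.62] F [-2.2 -0.6  5.6] op 16.8 q [27.  9.  5. 86.  0. 27.]
```

View pics/f_scene.png

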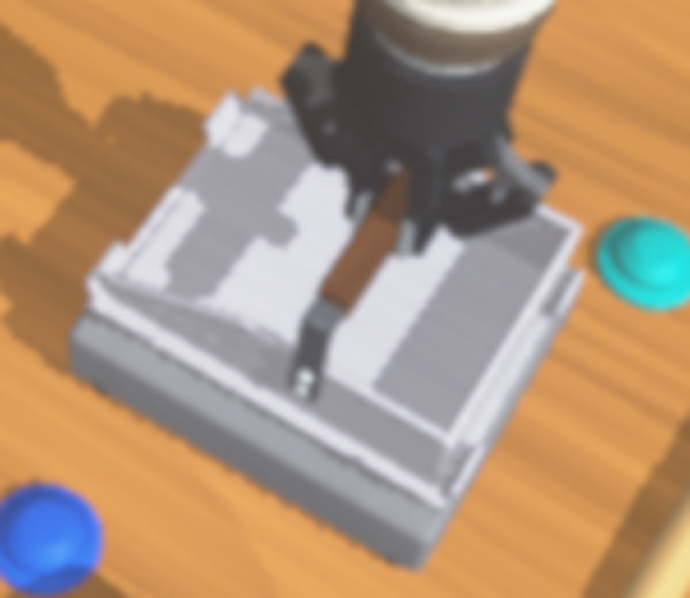

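>>> servo_tool(
  motion=[
    [[0,0,0,0,0,0],[0,0,0,0,0,0],[0,0,0,0,0,0],[0,0,0,0,0,0],[0,0,0,0,0,0]],
  ],
  gripper=60,
)

```text
time: 22.4
ee_pos: [0.5197, 0.2652, 0.1663]
tcp_rot: [180.0, -0.0, -179.6]
wrist_force: [0.5, -0.3, -0.2]
opening: 0.0602
```

>>> servo_tool(
  motion=[
    [[0,0,-3,0,0,0],[0,0,-8,0,0,0],[0,0,-15,0,0,0],[0,0,-20,0,0,0],[0,0,-25,0,0,0]],
  ],
)

```text
time: 22.9
ee_pos: [0.5195, 0.265, 0.2382]
tcp_rot: [-180.0, -0.1, -179.6]
wrist_force: [-0.3, -0.2, 0.3]
opening: 0.0601
```

>>> servo_tool(
  motion=[
    [[0,-10,-30,0,0,0],[0,-20,-30,0,0,0],[0,-40,-20,0,0,0],[0,-40,0,0,0,0],[10,-40,0,0,0,0]],
  ],
)

```text
time: 23.4
ee_pos: [0.5113, 0.1138, 0.3185]
tcp_rot: [180.0, 0.1, -179.6]
wrist_force: [0.4, 0.1, -0.6]
opening: 0.0601
```

>>> servo_tool(
  motion=[
    [[20,-40,0,0,0,0],[20,-30,0,0,0,0],[20,-15,0,0,0,0],[10,-5,0,0,0,0],[0,0,0,0,0,0]],
  ],
)

```text
time: 23.9
ee_pos: [0.4408, 0.0243, 0.3186]
tcp_rot: [180.0, 0.1, -179.7]
wrist_force: [-0.3, -0.2, 0.4]
opening: 0.0597
```

```bash
python3 - <<'E'
from mv import *
st()
for n in ['scene','top']:
    c=bot.camera(n); cv2.imwrite(f'pics/z_{n}.png',cv2.resize(c['color'][:,:,::-1],None,fx=1.55,fy=1.55,interpolation=2))
    for l in ["boss0","pan"]: print(n,l,[(d["rect"],round(d["confidence"],2)) for d in bot.look_for(c,l)][:8])
E
python3 ov.py .5202 .2449 -89.55 o2
```

```text
t 23.9 p [440.8  24.3 318.6] rot [ 1.7997e+02  8.0000e-02 -1.7968e+02] F [-0.3 -0.2  0.4] op 59.7 q [  3.  -8.   5. 103.   0.   3.]
scene boss0 [([363.7, 211.0, 21.0, 22.8], 0.85), ([228.5, 271.2, 27.8, 24.5], 0.82), ([150.9, 153.0, 22.6, 15.5], 0.67), ([155.0, 163.6, 20.1, 13.6], 0.67), ([177.3, 155.2, 16.5, 11.1], 0.58), ([172.5, 142.7, 20.2, 12.6], 0.52)]
scene pan [([256.2, 185.9, 108.2, 85.1], 0.73), ([263.4, 299.9, 33.2, 46.2], 0.28)]
top boss0 [([162.1, 247.0, 19.4, 15.8], 0.83), ([340.0, 168.7, 18.8, 22.8], 0.8), ([221.0, 141.9, 18.0, 14.6], 0.8), ([133.2, 158.1, 26.1, 89.3], 0.3)]
top pan [([172.5, 177.4, 69.2, 55.7], 0.81), ([174.8, 172.3, 71.5, 72.4], 0.47)]
```

View pics/z_top.png

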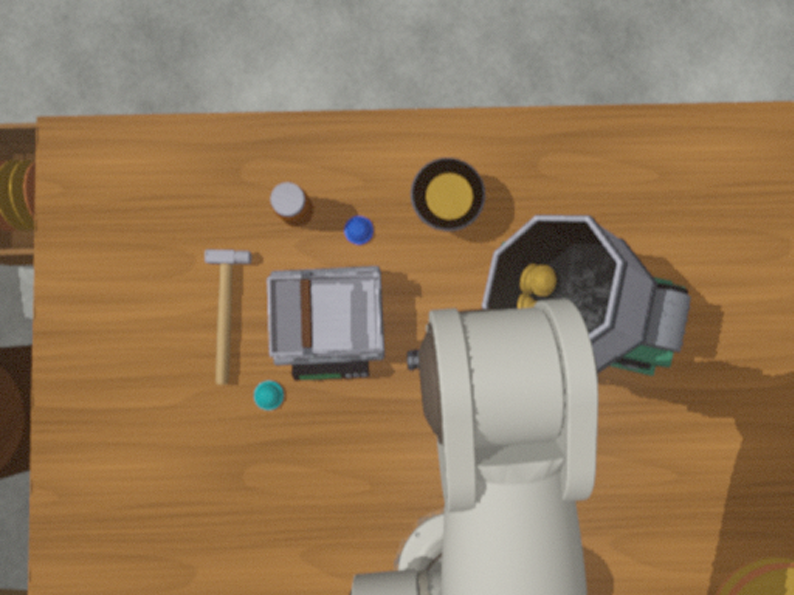

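View pics/z_scene.png

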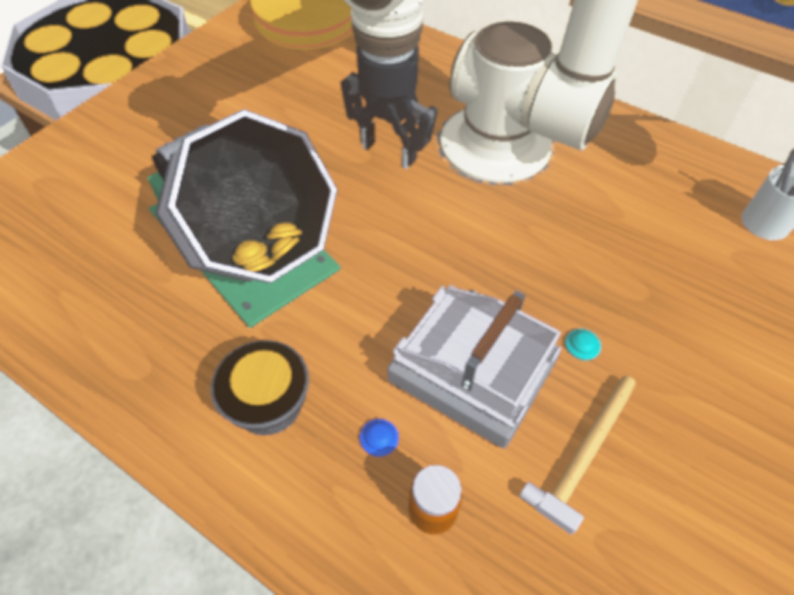

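View pics/o2_scene.png

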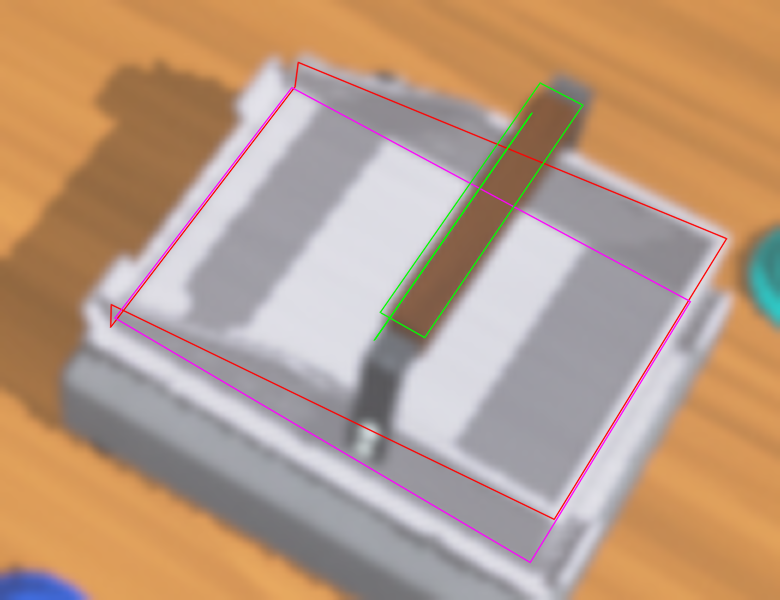

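View pics/o2_top.png

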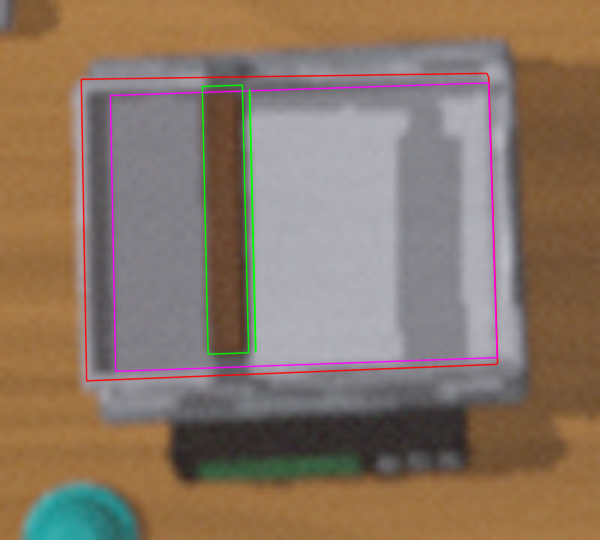

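The pan is in the same position as at the start, empty and seated. All four bosses are in the barrel (scene ≈ (162,160), (165,170), (182,149), (185,160)), and the bystanders have not moved. Handing in.

```bash
python3 -c "
from workcell import bot
print(bot.job_done())"
```

```text
the job is handed in; nothing more can be done
None
```

The job is done and handed in at about 24 s of the 70 s limit. I lifted the scoop pan by its bow handle and carried it level to the barrel. There I tipped it with the lip about 30 mm inside the lower edge of the mouth and 22 mm above it. All four bosses slid out between 25 and 30 degrees of tilt, and I went on to 44 degrees to make sure the pan was empty. I then set the pan back in its cradle with about 6 N of contact force, let go and backed away.

**Last checks:**
- **Bosses:** the scene camera shows all four in the barrel, in two stacks of two. In the last top-camera view the arm hid part of the barrel, so the networks reported only one there. An earlier top view showed the two stacks clearly.
- **Pan:** it is empty and seated, and the overlay of its original pose still matches in both cameras. The gripper held it at the same spot when setting it down as when first gripping it, to within about 0.3 mm.
- **Other objects:** the hammer, pitch bowl, jar and both coloured look-alikes appear where they were at the start. I judged this by eye from the images.
- **Forces:** no wrist force reading I saw exceeded about 9 N.

**One thing that went wrong on the way:** during the first approach the last joint reached its 180-degree limit. I turned the gripper half a turn, which gives the same grasp, before going on. Nothing was touched.

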